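# Clear the phone repair bench: driver in the cup, phone on edge in the rack

### The arm

A 6-joint arm with a two-finger parallel gripper is mounted at the origin on the work surface. World frame = base frame: x ahead of the robot, y to its left, z up, the work surface at z = 0. Lengths are in mm, angles in rad, forces in N, time in s.
With the tool pointing down it reaches from about 350 to 875 mm from the base axis. Payload 4.2 kg.
Tool frame: the origin (TCP) lies at the very end of the fingers, on their centre line; the grasp point (between the pads) lies 19 mm behind it; z points along the fingers, y is the line along which they close (so a half turn about z gives the same grasp; the last joint's range is limited). The gripper opens to 85 mm and grips with 20 to 120 N. Pads are 22 mm wide; open, the fingers measure 114 mm over their backs; the gripper's body (76 mm by 85 mm) begins 54 mm behind the grasp point. The pads swing forward as they close: fully open they stand 13 mm farther back than shut.
Start: joints at [-1.089, 0.385, 0.008, 0, -1.194, -0.259], TCP at [138.118, -609.526, 198.912] pointing down, gripper open.
Joint ranges: [-3.14, 3.14], [-1.21, 2.06], [-1.07, 1.41], [-3.16, 2.05], [-2.99, -0.16], [-3.1, 3.1]. Speed limits (rad/s): [2.79, 2.79, 3.14, 3.14, 3.14, 3.14].

### API

Orientations are given as a unit quaternion [x, y, z, w].
In Python, from bench import read_state, get_image, get_calibration, job_done gives the robot as it stands.
- The arm moves only by the shell command python3 -m creep 'ROWS'. ROWS is a JSON object of lists of equal length, an entry for each row: "translation": the shift along the world's x, y, z in cm, a list of three; "delta_rot": the turn, a rotation vector about the world's x, y, z in degrees, a list of three; "hand": the finger opening in cm, from 0 to 8.54. A call has 1 to 8 rows; each row is the pose to reach, as a shift and turn from the pose commanded when the call began; what a row does not reach only later rows make up. A row lasts 1/8 s, in which the tool goes at most 62.5 mm and 10.7 degrees, less where a joint would pass 70% of its speed; a pose out of reach is approached as far as the arm can. A call with a gripper value outside its range is refused whole. The fingers move at their own pace and stop on an object; the grip force is fixed at half the most. Time passes only in rows, so rows that repeat a pose let the fingers close. It gives the time, the measured TCP pose, the force, the opening and the grip force at its end, in the units of the state.
- read_state(): the state, without advancing time (a new reading comes with each control period).
- get_image(name): name is "side" or "top" or "wrist"; returns (picture, depth): 400x640x3 uint8, red, green, blue; 400x640 float32, mm along the optical axis (not along the pixel's ray), 0 where there is no reading.
- get_calibration(name): a dict with "intrinsics" (3x3 intrinsics, pixels), "xyz" and "attitude" of the camera in the world. Camera axes: x right, y down, z forward; pixel columns grow to the right and rows downward; lengths in mm; the calibration is good to about 2 mm. A picture is of the moment at which its call begins: read the wrist's pose just before it. get_calibration takes no time and is no camera call; for the wrist camera it gives the pose at the moment of the call.
- job_done(): hands the job in; it is judged then, once.
The state is a dict: "clock": time; "joints": joint angles; "joint_vel": joint speeds; "joint_efforts": joint torques, N m; "position": TCP position; "ee_rot": TCP orientation; "contact_force": force on the tool from outside, world axes, zero at the start; "wrist_torque": the same for the moment, N m; "gripper_width": finger opening in mm; "grasp_force": force on a finger pad.
Only numpy, scipy, OpenCV 4.12 (cv2) and the standard library are available. Lean on these libraries where they do the work, as an engineer would, in place of code of your own. Each camera call takes 0.05 s, during which the arm holds its last target. There are 200 camera calls.

### The job

Tidy up after the repair: stand the screwdriver that lies across the angled phone rest in the tool cup, blade down, and stand the phone that lies flat on the bench straight up on one of its long edges in the rack's empty slot, centred along the slot like the other phones; the freed rest will hold the phone at a slant while you change your grip. Leave the phones in the rack and the other things on the bench where they are.

Things in the scene. Friction and masses are not known exactly. Their poses are not given: they have to be found in the camera images.
- phone: the phone to put away: flat slab 132 x 62 x 9 mm, 0.17 kg, aluminium back, black screen, lying flat on the bench mat, screen up. Origin at the centre of the slab; x along its 132 mm length, y across its 62 mm width, z out of the screen
- driver: precision screwdriver, 159 mm long, lying level in the notch of the rest. Round dark steel handle 12 mm thick, 104 mm long; then a steel blade 5 mm thick, 55 mm long. Origin on the axis at the middle of the handle (close to its centre of mass); x along the axis towards the blade tip
- driver_tip (a point): the blade's tip, 107 mm from the driver's origin along its x
- cup: grey open-topped round tool cup, fixed, 80 mm high, outer diameter 48 mm, inner 40 mm, inner floor 5 mm up. Origin at the centre of its underside; z up
- rest: fixed aluminium phone rest: base plate 80 (x) x 94 (y) x 8 mm and two equal brackets 8 mm wide, centred at y = -38 and +38 mm, open between them above the plate. Origin under the plate's centre; z up. A phone laid on it, length along y, leans at 45 degrees on the brackets, its upper part free to be taken again by the upper edge. The screwdriver lies in the brackets' notches at the start
- rest_seat (a point): middle of the rest's seat line, at x = -28, y = 0, z = 42 mm of the rest, in the corner of the brackets' notches: from it each bracket's bar rises 48 mm at 45 degrees towards the rest's +x, and its lip stands 14 mm off the bar's face at right angles to it (towards -x and up); the phone's lower long edge sits on the lips. Axes as the rest's
- rack: fixed black phone rack with three parallel slots: base 130 (x) x 100 (y) x 8 mm; origin under its centre, z up. Slots run along y at x = -40, 0 and +40 mm, each 14 mm wide between two fins 4 mm thick, 96 mm long and 24 mm high; the slot floor is 8 mm above the bench. Two slots hold phones, one is empty
- slot: the rack's empty slot: origin at the middle of its floor; x across the slot, y along it, z up
- phone_a: grey-backed phone, 132 x 62 x 9 mm, standing on its long edge in the rack; origin at the middle of its lower edge, y along its length, z up. Stays where it is
- phone_b: black-backed phone, 132 x 62 x 9 mm, standing on its long edge in the rack; origin at the middle of its lower edge, y along its length, z up. Stays where it is
- bottle: white bottle, 44 mm across, 115 mm high, origin at its underside's centre; stays where it is
- can: plain white lidded tub, 52 mm across, 85 mm high, origin at its underside's centre; stays where it is
- reel: cardboard tape reel lying flat, 72 mm across with a 36 mm hole, 18 mm high, origin at its underside's centre; stays where it is
- jar: small white jar, 42 mm across, 26 mm high, origin at its underside's centre; stays where it is
Not all that is in view belongs to the job. Of the things like the driver, leave any that is green, purple or turquoise; of the rest the larger one is meant.

How it is judged:
By the outcome, as a careful person would: the job done as asked, in the order asked, and still so for the second after the job is handed in, with the robot touching nothing.
It also fails if it takes over 72 s, if anything falls off the work surface, if the arm or the gripper's body presses on something with over 40 N, if the wrist force passes 120 N, or if a joint passes its speed limit or range.

## Working session

There is one attempt and no reset: what is moved stays moved. The work goes in short steps, Python scripts to look and compute and a shell command to move; the robot and the scene stay as the last step left them, time stands still between calls to the robot, and variables do not carry over. Pictures are saved under pics/ and viewed, at most 10 in all, crops included, and the job is handed in when it is done.

```bash
ls; mkdir -p pics
cat > h.py <<'E'
import numpy as np, cv2
from scipy.spatial.transform import Rotation as R
from bench import *
def cal(n):
    c=get_calibration(n); a=np.array(c["attitude"],float)
    M=R.from_quat(a).as_matrix() if a.size==4 else a.reshape(3,3)
    return np.array(c["intrinsics"]),np.array(c["xyz"],float),M
def cloud(n,d,c=None):
    K,t,M=c or cal(n); v,u=np.mgrid[:400,:640]
    P=np.stack([(u-K[0,2])/K[0,0]*d,(v-K[1,2])/K[1,1]*d,d],-1)
    return P@M.T+t
def plane(n,u,v,z):
    K,t,M=cal(n); r=M@np.linalg.solve(K,[u,v,1.]); return t+r*(z-t[2])/r[2]
def proj(n,P):
    K,t,M=cal(n); q=K@(M.T@(np.array(P,float)-t)); return q[:2]/q[2]
E
python3 - <<'E'
from h import *
for n in ("top","side"):
    im,d=get_image(n); np.savez(f"pics/{n}0.npz",im=im,d=d)
    cv2.imwrite(f"pics/{n}0.png",cv2.resize(im[:,:,::-1],(800,500)))
    print(n,get_calibration(n))
print(read_state())
E
```

```text
pics
top {'intrinsics': array([[378.31297982,   0.        , 322.74433058],
       [  0.        , 378.31297982, 197.72397177],
       [  0.        ,   0.        ,   1.        ]]), 'xyz': array([ 371.75395856, -105.34406403,  990.57009415]), 'attitude': array([-0.6963871 ,  0.71638192, -0.02711389,  0.03326841])}
side {'intrinsics': array([[439.26008017,   0.        , 317.27588468],
       [  0.        , 439.26008017, 200.66476485],
       [  0.        ,   0.        ,   1.        ]]), 'xyz': array([ 159.35606436, -800.42639676,  824.81260392]), 'attitude': array([ 0.90539398, -0.16421633,  0.08119079, -0.383018  ])}
{'clock': 0.1, 'joints': array([-1.08940591e+00,  3.85445160e-01,  6.78593213e-03, -4.20197813e-04,
       -1.19397912e+00, -2.58589239e-01]), 'joint_vel': array([ 1.01856666e-03, -1.86347920e-03,  3.66440154e-03,  9.84711959e-04,
       -3.04771274e-05,  8.93711039e-04]), 'joint_efforts': array([-3.95503901e-05, -3.93320632e+01,  1.88931334e+01,  4.19791058e+00,
       -2.54652346e-03,  4.43163884e-06]), 'position': array([ 137.98345641, -608.99698479,  197.963216  ]), 'ee_rot': array([-1.11093257e-01,  9.93809540e-01,  9.29303738e-04, -1.50970599e-04]), 'contact_force': array([-0.82295415, -0.10864276,  0.63270071]), 'wrist_torque': array([-0.06758464,  0.02643171, -0.00939315]), 'grasp_force': 0.0, 'gripper_width': 85.53499945253577}
```

View pics/top0.png

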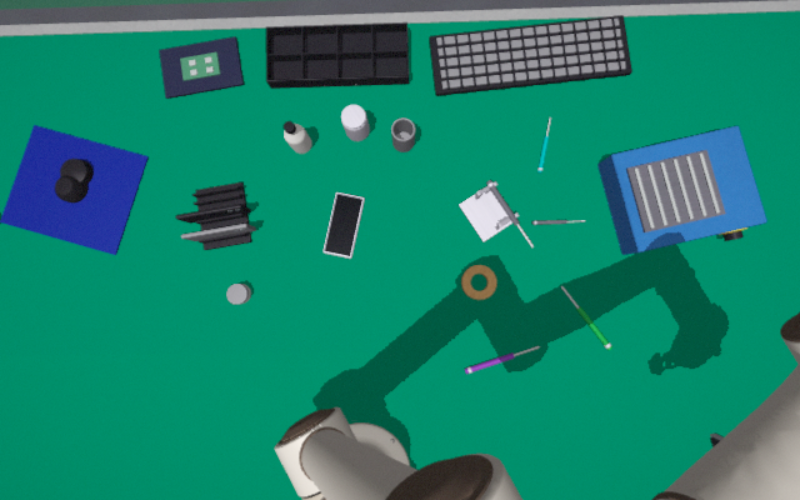

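View pics/side0.png

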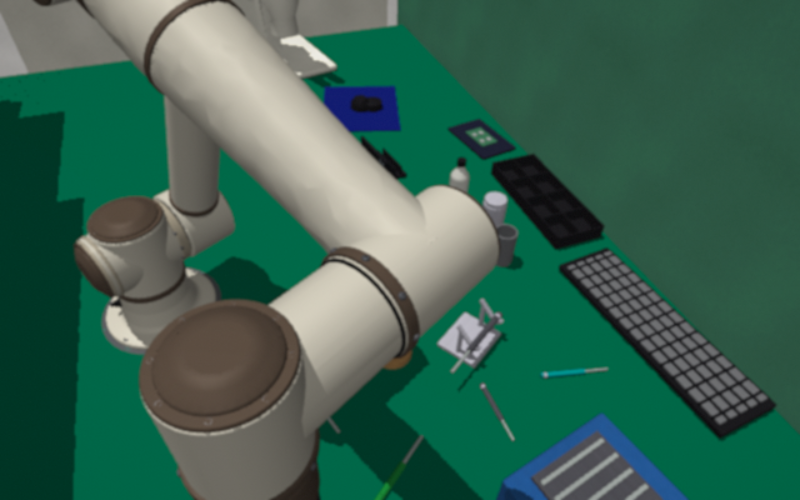

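Top view: driver-like things are the steel one on the rest (512,215), a smaller steel one on the mat (560,222), turquoise (545,145), green (587,318) and purple (503,358). The one on the rest fits the description. The phone is at (344,225), the rack at (215,215), the cup at (403,134), and the reel near the rest at (479,282).

Run:
```python
from h import *
f=np.load("pics/top0.npz"); im,d=f["im"],f["d"]; P=cloud("top",d); Z=P[...,2]
a=cv2.resize(im[135:205,360:475,::-1],None,fx=4.6,fy=4.6,interpolation=cv2.INTER_CUBIC)
b=cv2.resize(im[135:205,130:210,::-1],None,fx=3.2,fy=4.6*1,interpolation=cv2.INTER_CUBIC)
b=cv2.resize(im[135:205,130:180+26,::-1],(244,322)); a=cv2.resize(a,(529,322))
cv2.imwrite("pics/crop.png",np.hstack([a,b]))
print("mat z",np.median(Z[300:330,330:360]), np.median(Z[200:215,300:330]))
np.set_printoptions(precision=1,suppress=True)
hsv=cv2.cvtColor(im,cv2.COLOR_RGB2HSV); ng=~((hsv[...,0]>65)&(hsv[...,0]<95)&(hsv[...,1]>120))
def blob(x0,y0,x1,y1,zlo,zhi,name):
    m=np.zeros_like(ng); m[y0:y1,x0:x1]=1; m&=ng&(Z>zlo)&(Z<zhi)
    q=P[m]; 
    if len(q)<3: print(name,len(q));return
    r=cv2.minAreaRect(q[:,:2].astype(np.float32)); print(name,len(q),"med",np.median(q,0),"rect",np.round(r[0],1),np.round(r[1],1),round(r[2],1))
blob(255,150,295,210,3,30,"phone")
blob(310,90,335,123,70,95,"cup rim")
blob(365,135,430,200,5,14,"restplate")
blob(365,135,432,200,30,110,"resttop")
blob(135,140,210,205,50,90,"phones top")
blob(135,140,210,205,25,40,"fins")
blob(135,140,210,205,4,14,"rackbase")
blob(360,205,405,250,10,25,"reel"); blob(220,90,250,125,70,130,"bottle"); blob(268,80,300,115,60,100,"can"); blob(178,222,202,246,15,40,"jar")
# driver profile
s=Z[135:205:2,365:432:2]; print(s.astype(int))
```

```text
mat z 0.7784789546211641 1.0022973431925948
phone 1185 med [506.4  27.   10. ] rect [507.6  27.4] [ 62.8 132.1] 77.1
cup rim 133 med [ 682.7 -102.6   79.8] rect [ 684.1 -103.2] [44.7 47.6] 87.5
restplate 900 med [ 521.4 -269.4    8.9] rect [ 522.  -296.8] [123.5 118.2] 31.7
resttop 347 med [ 527.8 -296.7   55.6] rect [ 507.3 -302.7] [157.9  51.2] 32.1
phones top 529 med [521.  275.7  69.4] rect [514.6 279.5] [ 50.1 134.8] 8.6
fins 450 med [528.8 279.6  32.1] rect [534.7 281.7] [102.6 132.3] 8.6
rackbase 822 med [526.3 276.4   9.1] rect [534.6 277. ] [129.1 122. ] 7.9
reel 478 med [ 380.  -249.1   18.7] rect [ 379.5 -248.9] [69.9 69.1] 88.2
bottle 238 med [678.8 109.1  83.4] rect [682.  112.5] [34.6 41.1] 23.8
can 379 med [707.8  -6.9  85.2] rect [710.5  -6.3] [49.3 48.6] 63.0
jar 233 med [369.5 243.1  27.1] rect [370.2 244.9] [42.2 38.3] 88.7
[[-1 -2  0 ...  0  0 10]
 [ 0 -1  3 ...  0 -2  7]
 [-4  0  2 ...  0  0  3]
 ...
 [ 1  0 -2 ... -1  0  1]
 [-2  0  0 ...  0  0  0]
 [-1  0  0 ...  1  0 -1]]
```

View pics/crop.png

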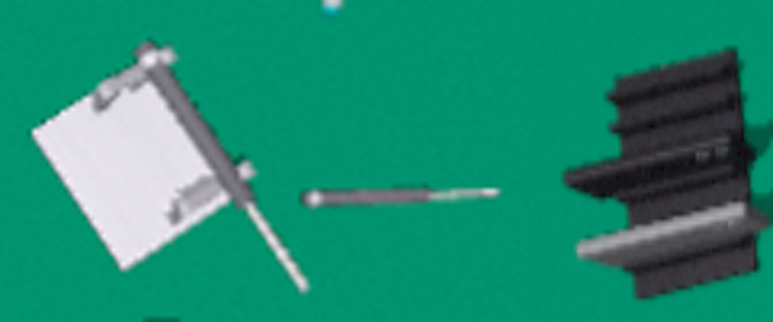

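The crop shows the driver on the rest: handle end at (148,50), tip at (303,290). It is clearly larger than the loose steel one at (400,195). The bars rise to the lower left and the lips face right. In the rack, the far (top) slot is empty.

Run:
```python
from h import *
np.set_printoptions(precision=1,suppress=True)
f=np.load("pics/top0.npz"); im,d=f["im"],f["d"]; P=cloud("top",d); Z=P[...,2]
hsv=cv2.cvtColor(im,cv2.COLOR_RGB2HSV).astype(int); ng=~((hsv[...,0]>65)&(hsv[...,0]<95)&(hsv[...,1]>120))
V,U=np.mgrid[:400,:640]
def box(x0,y0,x1,y1): return (U>=x0)&(U<x1)&(V>=y0)&(V<y1)
m=box(365,135,432,205)&ng&(Z>46)&(Z<62)&(hsv[...,2]<150)
q=P[m]; l=cv2.fitLine(q[:,:2].astype(np.float32),cv2.DIST_HUBER,0,.01,.01).ravel()
dd=l[:2]*(-1 if l[0]>0 else 1); nn=np.array([dd[1],-dd[0]]); nn=nn if nn[1]>0 else -nn
s=(q[:,:2]-l[2:])@dd; t=(q[:,:2]-l[2:])@nn
print("driver handle pt",l[2:],"d",dd,np.degrees(np.arctan2(dd[1],dd[0])),"s",np.percentile(s,[1,50,99]),"t",np.percentile(t,[2,50,98]),"z",np.median(q[:,2]))
# all driver pixels by height near line
m=box(365,135,440,210)&ng&(Z>40)&(Z<64); q=P[m]; tt=(q[:,:2]-l[2:])@nn; ss=(q[:,:2]-l[2:])@dd; k=abs(tt)<7
print("s range",np.percentile(ss[k],[0,1,99,100]))
h=np.histogram(ss[k],np.arange(-80,110,5)); print(h[1][:-1][h[0]>0])
for a in range(-60,105,15):
    j=k&(abs(ss-a)<7)
    if j.sum(): print(a,q[j,2].max(),np.median(q[j,2]),np.median(tt[j]))
m=box(365,135,432,205)&ng&(Z>3)&(Z<14)&(hsv[...,2]>150); q=P[m]; s=(q[:,:2]-l[2:])@dd; t=(q[:,:2]-l[2:])@nn
print("plate s",np.percentile(s,[.5,1,2,98,99,99.5]),"t",np.percentile(t,[.5,1,2,98,99,99.5]))
m=box(365,135,432,205)&ng&(Z>63)&(Z<90); q=P[m]; s=(q[:,:2]-l[2:])@dd; t=(q[:,:2]-l[2:])@nn
print("bar tops"); 
for k in (s<0,s>0): print(k.sum(),np.median(s[k]),s[k].min(),s[k].max(),t[k].min(),t[k].max(),q[k,2].max())
# rack
m=box(135,140,210,205)&ng&(Z>60)&(Z<80); q=P[m]
lab=q[:,0]-0.15*(q[:,1]-277)*0
r=cv2.fitLine(q[:,:2].astype(np.float32),cv2.DIST_L2,0,.01,.01).ravel()
for nm,ms in (("grey",hsv[...,2]>90),("black",hsv[...,2]<=90)):
    mm=m if 0 else (box(135,140,210,205)&ng&(Z>64)&(Z<76)&ms); q=P[mm]; r=cv2.minAreaRect(q[:,:2].astype(np.float32)); print(nm,len(q),r,np.median(q[:,2]))
    r=cv2.fitLine(q[:,:2].astype(np.float32),cv2.DIST_HUBER,0,.01,.01).ravel(); y=(q[:,:2]-r[2:])@r[:2]; print(r,np.percentile(y,[0,1,99,100]), np.percentile((q[:,:2]-r[2:])@[-r[1],r[0]],[1,5,95,99]))
m=box(135,140,210,205)&ng&(Z>27)&(Z<36); q=P[m]; u=np.array([np.cos(np.radians(8.6)),np.sin(np.radians(8.6))]);
for c in ((1,1),(1,-1)):
    uu=u*c; x=(q[:,:2]-[530,280])@uu; h,e=np.histogram(x,np.arange(-72,76,3)); print(c,list(zip(e.astype(int),h)))
m=box(250,145,300,215)&ng&(Z>3)&(Z<20); print("phone box",cv2.boxPoints(cv2.minAreaRect(P[m][:,:2].astype(np.float32))))
```

```text
driver handle pt [ 531.8 -300.5] d [-0.9 -0.5] -149.81584 s [-56.1   0.4  44.8] t [-8.   0.1  4.7] z 55.90784469144194
s range [-57.1 -55.9  98.1 100.8]
[-60 -55 -50 -45 -40 -35 -30 -25 -20 -15 -10  -5   0   5  10  15  20  25
  30  35  40  45  50  55  60  65  70  75  80  85  90  95 100]
-60 58.552751737927565 56.66914065879325 0.001745061187721732
-45 60.13085236334018 56.49372370380479 1.7739630846319376
-30 60.6770693177524 55.724838100265345 1.4709699115579862
-15 59.26798098308211 56.48655448844579 1.4067312132542142
0 59.67622325154798 55.621139594587476 0.3021226255251126
15 58.71164928613712 56.045525377956665 0.1656417358639813
30 58.69278810641708 54.81268471926819 0.5315054625544475
45 58.99311209262726 55.01166793509958 -0.8882024663359139
60 54.53840373546666 53.03215898921434 -1.4297099345577675
75 56.61655862768305 54.150664132960856 -1.8805482166107623
90 56.46405831243351 52.41704982164572 -2.3208599938208714
plate s [-53.5 -52.6 -51.3  38.4  39.3  62.8] t [-47.4  -6.7  -5.3  66.5  67.2  67.3]
bar tops
22 -45.32364570802844 -49.39767338057834 -41.686643662508345 19.67
[... 2864 characters left out ...]
 np.int64(4)), (np.int64(12), np.int64(3)), (np.int64(15), np.int64(3)), (np.int64(18), np.int64(2)), (np.int64(21), np.int64(5)), (np.int64(24), np.int64(8)), (np.int64(27), np.int64(10)), (np.int64(30), np.int64(8)), (np.int64(33), np.int64(8)), (np.int64(36), np.int64(12)), (np.int64(39), np.int64(14)), (np.int64(42), np.int64(18)), (np.int64(45), np.int64(17)), (np.int64(48), np.int64(8)), (np.int64(51), np.int64(8)), (np.int64(54), np.int64(11)), (np.int64(57), np.int64(7)), (np.int64(60), np.int64(7)), (np.int64(63), np.int64(7)), (np.int64(66), np.int64(0)), (np.int64(69), np.int64(0)), (np.int64(72), np.int64(0))]
phone box [[436.2  11.5]
 [565.  -17.9]
 [579.   43.3]
 [450.2  72.7]]
```

```bash
python3 -m creep '{"translation":[[5,3.9,0],[10,7.8,0],[15,11.7,-1],[20,15.5,-1],[25,19.5,-2],[30,23.4,-3],[35,27.3,-4],[39.8,31.1,-5]],"delta_rot":[[0,0,2],[0,0,5],[0,0,8],[0,0,11],[0,0,14],[0,0,17],[0,0,18.8],[0,0,18.8]],"hand":[8.5,8,7,6,6,6,6,6]}'
python3 -m creep '{"translation":[[0,0,0],[0,0,0],[0,0,0],[0,0,0]],"delta_rot":[[0,0,0],[0,0,0],[0,0,0],[0,0,0]],"hand":[6,6,6,6]}'
python3 - <<'E'
from h import *
im,d=get_image("wrist"); np.savez("pics/w1.npz",im=im,d=d); print(get_calibration("wrist"))
cv2.imwrite("pics/w1.png",im[:,:,::-1]); s=read_state(); print(s["joints"],s["position"])
E
```

```text
clock: 1.1
position: [530.4, -302.4, 149.8]
ee_rot: [-0.272, 0.962, 0.0, -0.0]
contact_force: [-0.3, -1.7, -0.4]
gripper_width: 59.9
grasp_force: 0.0
clock: 1.6
position: [528.4, -304.9, 150.8]
ee_rot: [-0.271, 0.963, -0.0, 0.0]
contact_force: [-0.5, -0.2, 0.6]
gripper_width: 60.0
grasp_force: 0.0
{'intrinsics': array([[285.57220263,   0.        , 323.21960001],
       [  0.        , 285.57220263, 198.80405879],
       [  0.        ,   0.        ,   1.        ]]), 'xyz': array([ 459.13937279, -346.74881187,  327.37113042]), 'attitude': array([0.48255166, 0.86142769, 0.13804181, 0.07765747])}
[-2.58193833e-01  3.95779489e-01 -1.00774843e-01 -3.90470021e-05
 -1.07364915e+00 -7.63277212e-01] [ 528.51824914 -304.84239729  150.78069845]
```

View pics/w1.png

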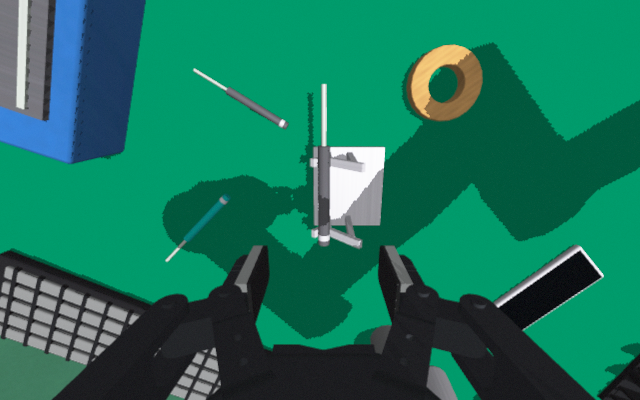

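The wrist view shows the driver upright at column 324, handle from (324,242) to (324,148) and tip at (324,85). The fingers straddle the same column.

Run:
```python
from h import *
np.set_printoptions(precision=1,suppress=True)
for (u,v,z,n) in ((324,242,50.5,"handle end"),(324,148,50.5,"handle front"),(324,85,50.5,"tip"),(315,160,58,"lip"),(364,166,76,"bar1"),(360,243,76,"bar2"),(385,147,8,"pl"),(381,225,8,"pl")):
    print(n,plane("wrist",u,v,z))
f=np.load("pics/w1.npz"); im,d=f["im"],f["d"]; P=cloud("wrist",d); 
print(P[200,324],P[120,324],P[180,360],P[10,560])
```

```text
handle end [ 578.2 -273.    50.5]
handle front [ 492.6 -325.6   50.5]
tip [ 444.4 -355.1   50.5]
lip [ 505.8 -327.5   58. ]
bar1 [ 484.5 -288.7   76. ]
bar2 [ 549.8 -249.3   76. ]
pl [ 461.4 -265.1    8. ]
pl [ 540.8 -214.7    8. ]
[ 535.2 -299.4   59.1] [ 470.3 -339.3   53.8] [ 507.3 -267.9    8.4] [ 261.6 -194.1    1.5]
```

```bash
python3 -m creep '{"translation":[[0.7,0.6,-2],[0.7,0.6,-5],[0.7,0.6,-8],[0.7,0.6,-10.5],[0.7,0.6,-11.9],[0.7,0.6,-11.9],[0.7,0.6,-11.9]],"delta_rot":[[0,0,0],[0,0,0],[0,0,0],[0,0,0],[0,0,0],[0,0,0],[0,0,0]],"hand":[6,6,6,6,6,6,6]}'
python3 -m creep '{"translation":[[0,0,0],[0,0,0],[0,0,0],[0,0,0],[0,0,0],[0,0,0]],"delta_rot":[[0,0,0],[0,0,0],[0,0,0],[0,0,0],[0,0,0],[0,0,0]],"hand":[1,1,0.5,0.5,0.5,0.5]}'
```

```text
clock: 2.52
position: [537.0, -298.5, 32.5]
ee_rot: [-0.272, 0.962, -0.001, 0.001]
contact_force: [-0.0, -0.1, 0.1]
gripper_width: 60.0
grasp_force: 0.0
clock: 3.28
position: [536.2, -298.0, 31.3]
ee_rot: [-0.272, 0.962, 0.0, -0.0]
contact_force: [0.3, 0.6, -0.1]
gripper_width: 4.9
grasp_force: 0.0
```

Run:
```python
from h import *
im,d=get_image("wrist"); a=im[80:400,160:480,::-1]; im2,d2=get_image("top"); 
b=im2[120:215,355:450,::-1]
cv2.imwrite("pics/w2.png",np.hstack([cv2.resize(a,(400,400)),cv2.resize(b,(400,400),interpolation=cv2.INTER_CUBIC)]))
```

```text
(no output)
```

View pics/w2.png

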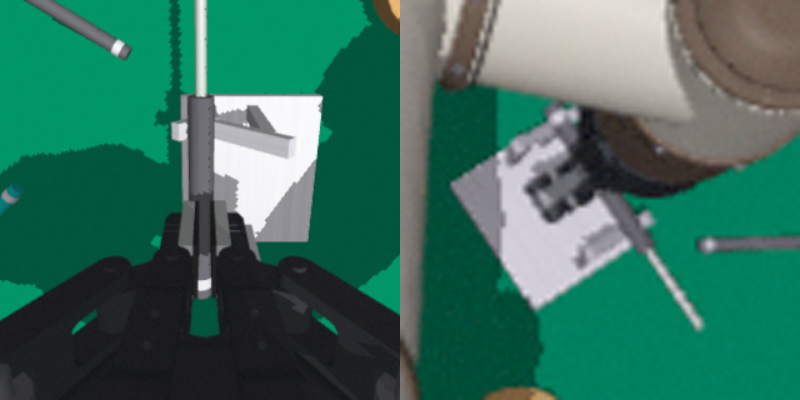

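Left, wrist view: the handle runs down column 205 to its end cap at (205,290), under or between the fingers. The reported opening of 4.9 mm is too small for a 12 mm handle, so I'll check heights.

Run:
```python
from h import *
np.set_printoptions(precision=1,suppress=True)
s=read_state(); print(s["gripper_width"],s["grasp_force"],s["position"])
im,d=get_image("wrist"); P=cloud("wrist",d)
for v in (100,130,160,190,220,235,245,255,265,280,290,305,313):
    print(v,[(u,P[v,u].round(0).astype(int).tolist()) for u in (310,318,324,330,345)])
T=s["position"]; z=R.from_quat(s["ee_rot"]).as_matrix()[:,2]
print("tcp px",proj("wrist",T),"grasp px",proj("wrist",T-19*z))
im,d=get_image("side"); print(proj("side",T)); cv2.imwrite("pics/s2.png",cv2.resize(im[200:320,320:480,::-1],(800,600),interpolation=cv2.INTER_CUBIC))
```

```text
4.762882953022684 0.0 [ 536.2 -298.    31.3]
100 [(310, [469, -349, 1]), (318, [466, -344, 52]), (324, [465, -341, 55]), (330, [462, -338, 2]), (345, [456, -329, 0])]
130 [(310, [486, -339, 1]), (318, [479, -336, 54]), (324, [478, -333, 53]), (330, [479, -327, 2]), (345, [473, -318, 1])]
160 [(310, [495, -331, 53]), (318, [492, -328, 57]), (324, [490, -325, 57]), (330, [489, -322, 54]), (345, [490, -308, 9])]
190 [(310, [511, -322, 50]), (318, [506, -319, 58]), (324, [505, -316, 57]), (330, [503, -313, 55]), (345, [499, -307, 58])]
220 [(310, [542, -306, 10]), (318, [521, -310, 58]), (324, [520, -307, 58]), (330, [519, -304, 55]), (345, [528, -283, 10])]
235 [(310, [552, -299, 10]), (318, [529, -305, 58]), (324, [528, -302, 58]), (330, [527, -298, 54]), (345, [539, -277, 10])]
245 [(310, [529, -310, 75]), (318, [528, -306, 74]), (324, [533, -299, 58]), (330, [524, -301, 74]), (345, [546, -272, 10])]
255 [(310, [529, -309, 85]), (318, [527, -306, 85]), (324, [539, -295, 58]), (330, [524, -301, 86]), (345, [523, -293, 79])]
265 [(310, [529, -309, 94]), (318, [527, -306, 94]), (324, [545, -292, 57]), (330, [524, -301, 94]), (345, [524, -293, 87])]
280 [(310, [528, -309, 108]), (318, [532, -303, 97]), (324, [553, -286, 57]), (330, [526, -301, 104]), (345, [519, -297, 109])]
290 [(310, [528, -309, 113]), (318, [537, -300, 97]), (324, [559, -283, 58]), (330, [530, -298, 103]), (345, [521, -297, 113])]
305 [(310, [529, -308, 121]), (318, [542, -297, 99]), (324, [569, -277, 58]), (330, [537, -294, 103]), (345, [521, -298, 123])]
313 [(310, [537, -303, 114]), (318, [545, -295, 101]), (324, [574, -274, 58]), (330, [541, -291, 103]), (345, [517, -301, 132])]
tcp px [322.6 231. ] grasp px [322.5 244. ]
[385.8 269.6]
```

View pics/s2.png

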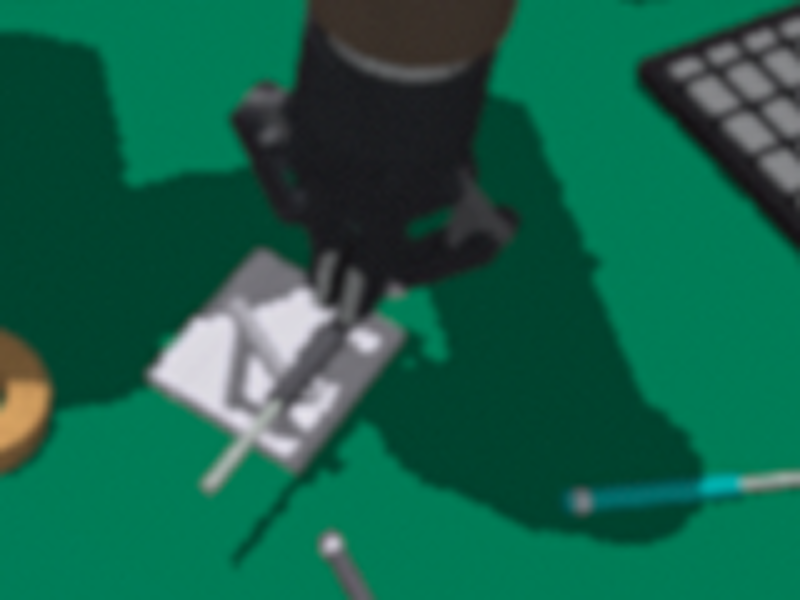

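Run:
```python
from h import *
np.set_printoptions(precision=1,suppress=True)
f=np.load("pics/w1.npz"); d=f["d"]; K,t,M=cal("wrist")
# camera->tool relative: work in tool frame via current wrist pose (rigid)
s=read_state(); T=s["position"]; Rt=R.from_quat(s["ee_rot"]).as_matrix()
P=(cloud("wrist",d)-T)@Rt   # tool frame coordinates (camera rigid on the tool)
print("w1 open 60: tool-frame x,y,z")
for v in (246,249,253,258,265,275,290,310,330): print(v,[(u,P[v,u].round(0).astype(int).tolist()) for u in (245,252,260,266,323,382,388,398)])
im,d=get_image("wrist"); P=(cloud("wrist",d)-T)@Rt
m=(abs(P[...,1])<40)&(P[...,2]>-75)&(P[...,2]<20)&(abs(P[...,0])<30)
v,u=np.nonzero(m); h,e=np.histogram(P[m][:,2],np.arange(-75,21,5)); print(list(zip(e[:-1],h)))
print(T,t)
```

```text
w1 open 60: tool-frame x,y,z
246 [(245, [-89, -99, 149]), (252, [-90, -90, 150]), (260, [12, -32, -45]), (266, [11, -29, -43]), (323, [-89, 0, 149]), (382, [12, 31, -45]), (388, [12, 34, -44]), (398, [-89, 95, 149])]
249 [(245, [-94, -100, 150]), (252, [12, -36, -47]), (260, [12, -31, -48]), (266, [10, -29, -44]), (323, [-94, 0, 150]), (382, [10, 31, -45]), (388, [12, 33, -48]), (398, [-94, 96, 150])]
253 [(245, [-99, -100, 149]), (252, [12, -35, -52]), (260, [12, -31, -52]), (266, [8, -29, -44]), (323, [-100, 0, 150]), (382, [9, 30, -47]), (388, [12, 32, -51]), (398, [-100, 96, 150])]
258 [(245, [8, -39, -50]), (252, [11, -34, -56]), (260, [12, -30, -57]), (266, [5, -30, -44]), (323, [-107, 0, 150]), (382, [6, 31, -46]), (388, [12, 31, -56]), (398, [12, 36, -56])]
265 [(245, [12, -35, -63]), (252, [12, -32, -63]), (260, [9, -30, -58]), (266, [1, -30, -45]), (323, [-117, 0, 150]), (382, [3, 30, -49]), (388, [10, 31, -60]), (398, [12, 34, -63])]
275 [(245, [12, -33, -71]), (252, [12, -30, -71]), (260, [5, -29, -60]), (266, [-3, -29, -48]), (323, [-132, 0, 150]), (382, [-2, 31, -50]), 
[... 542 characters left out ...]
), (382, [-213, 81, 140]), (388, [-213, 89, 139]), (398, [18, 23, -109])]
[(np.int64(-75), np.int64(554)), (np.int64(-70), np.int64(269)), (np.int64(-65), np.int64(362)), (np.int64(-60), np.int64(306)), (np.int64(-55), np.int64(283)), (np.int64(-50), np.int64(250)), (np.int64(-45), np.int64(196)), (np.int64(-40), np.int64(91)), (np.int64(-35), np.int64(16)), (np.int64(-30), np.int64(915)), (np.int64(-25), np.int64(334)), (np.int64(-20), np.int64(2)), (np.int64(-15), np.int64(0)), (np.int64(-10), np.int64(0)), (np.int64(-5), np.int64(0)), (np.int64(0), np.int64(0)), (np.int64(5), np.int64(0)), (np.int64(10), np.int64(0)), (np.int64(15), np.int64(4))]
[ 536.2 -298.    31.3] [ 467. -340.  208.]
```

By depth, the real fingertips sit about 38 mm behind the reported TCP (45 mm at 60 mm opening), so the fingers closed above the handle. I'll reopen, go 37 mm lower and close again.

```bash
python3 -m creep '{"translation":[[0,0,0],[0,0,0],[0,0,0],[0,0,-1],[0,0,-2.5],[0,0,-3.7],[0,0,-3.7],[0,0,-3.7]],"delta_rot":[[0,0,0],[0,0,0],[0,0,0],[0,0,0],[0,0,0],[0,0,0],[0,0,0],[0,0,0]],"hand":[5,5,5,5,5,5,5,5]}'
python3 -m creep '{"translation":[[0,0,0],[0,0,0],[0,0,0],[0,0,0],[0,0,0],[0,0,0]],"delta_rot":[[0,0,0],[0,0,0],[0,0,0],[0,0,0],[0,0,0],[0,0,0]],"hand":[0.5,0.5,0.5,0.5,0.5,0.5]}'
```

```text
clock: 4.53
position: [536.4, -298.1, -5.7]
ee_rot: [-0.272, 0.962, -0.0, -0.0]
contact_force: [-0.1, -0.4, -0.1]
gripper_width: 50.1
grasp_force: 0.0
clock: 5.28
position: [537.6, -298.8, -4.7]
ee_rot: [-0.272, 0.962, -0.001, 0.001]
contact_force: [2.1, -4.7, 3.2]
gripper_width: 10.3
grasp_force: 58.5
```

```bash
python3 -m creep '{"translation":[[0,0,2],[0,0,6],[0,0,10],[0,0,14],[0,0,18],[0,0,20],[0,0,20],[0,0,20]],"delta_rot":[[0,0,0],[0,0,0],[0,0,0],[0,0,0],[0,0,0],[0,0,0],[0,0,0],[0,0,0]],"hand":[0.5,0.5,0.5,0.5,0.5,0.5,0.5,0.5]}'
python3 - <<'E'
from h import *
A=R.from_rotvec([47,-76.7,0],degrees=True); B=R.from_euler('z',28.5,degrees=True)*A
v=B.as_rotvec(degrees=True); print(v, np.linalg.norm(v), v/2)
s=read_state(); print(s["joints"],s["position"]); R0=R.from_quat(s["ee_rot"])
print((B*R0).as_matrix())
E
```

```text
clock: 6.28
position: [534.8, -297.0, 192.1]
ee_rot: [-0.272, 0.962, 0.002, -0.002]
contact_force: [-0.1, -0.4, -0.9]
gripper_width: 10.3
grasp_force: 58.6
[ 64.98121945 -63.30408676  22.34839192] 93.43134861203616 [ 32.49060972 -31.65204338  11.17419596]
[-0.24340027  0.36941194 -0.0323698  -0.00151486 -1.1736312  -0.77615068] [ 534.75007589 -296.96905514  192.12418832]
[[-7.34052745e-04 -8.68144681e-01  4.96310663e-01]
 [-3.07034917e-03  4.96310414e-01  8.68139704e-01]
 [-9.99995017e-01 -8.86586696e-04 -3.02982532e-03]]
```

```bash
python3 -m creep '{"translation":[[1.5,2,1],[3,4,2],[4.5,6,3],[6,8,4],[7.5,10,5],[9,12,5],[9,12,5],[9,12,5]],"delta_rot":[[5.4,-5.3,1.9],[10.8,-10.6,3.7],[16.2,-15.8,5.6],[21.7,-21.1,7.4],[27.1,-26.4,9.3],[32.5,-31.7,11.2],[32.5,-31.7,11.2],[32.5,-31.7,11.2]],"hand":[0.5,0.5,0.5,0.5,0.5,0.5,0.5,0.5]}'
python3 -c "
from h import *
print(read_state()['joints'])"
```

```text
clock: 7.28
position: [625.6, -178.3, 243.2]
ee_rot: [-0.341, 0.858, 0.192, 0.332]
contact_force: [-0.8, 0.4, 0.2]
gripper_width: 10.3
grasp_force: 58.5
[-0.4625447   0.37662915  0.14548142 -0.81578254 -1.26362468 -0.1229823 ]
```

```bash
python3 -m creep '{"translation":[[1.5,2,0],[3,4,0],[4.5,6,0],[6,8,0],[7.5,10,0],[8.7,12.5,0],[8.7,12.5,0],[8.7,12.5,0]],"delta_rot":[[5.4,-5.3,1.9],[10.8,-10.6,3.7],[16.2,-15.8,5.6],[21.7,-21.1,7.4],[27.1,-26.4,9.3],[32.5,-31.7,11.2],[32.5,-31.7,11.2],[32.5,-31.7,11.2]],"hand":[0.5,0.5,0.5,0.5,0.5,0.5,0.5,0.5]}'
python3 - <<'E'
from h import *
np.set_printoptions(precision=1,suppress=True)
s=read_state(); Rt=R.from_quat(s["ee_rot"]).as_matrix(); T=s["position"]; print(s["joints"],"\n",Rt, "G",T-57*Rt[:,2])
im,d=get_image("top"); P=cloud("top",d); np.savez("pics/t3.npz",im=im,d=d)
cv2.imwrite("pics/t3.png",np.hstack([cv2.resize(im[60:180,260:380,::-1],(400,400),interpolation=cv2.INTER_CUBIC),cv2.resize(get_image("side")[0][100:260,300:460,::-1],(400,400),interpolation=cv2.INTER_CUBIC)]))
E
```

```text
clock: 8.28
position: [713.0, -52.7, 244.6]
ee_rot: [-0.355, 0.612, 0.353, 0.612]
contact_force: [0.5, 0.2, 0.1]
gripper_width: 10.0
grasp_force: 58.6
[-0.5  0.7  0.2 -1.6 -1.6  0.5] 
 [[ 0.  -0.9  0.5]
 [-0.   0.5  0.9]
 [-1.  -0.  -0. ]] G [ 684.6 -102.2  244.7]
```

View pics/t3.png

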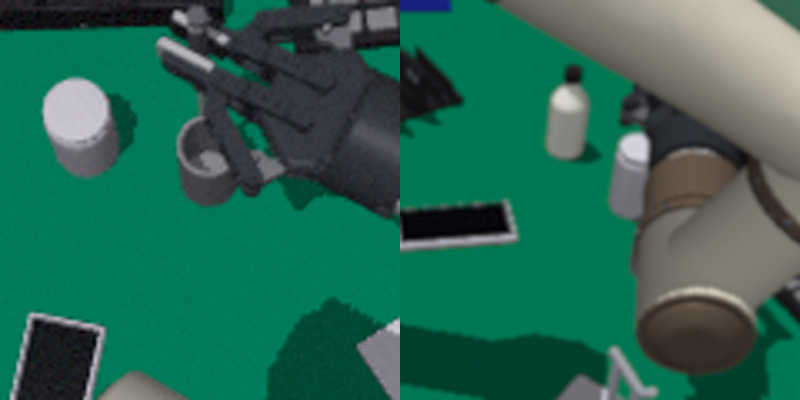

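The driver hangs upright with its handle end at crop (198,15) and its blade coming down to about (205,118), at the cup's far rim. Next I cast rays to check its axis against the cup centre.

Run:
```python
from h import *
np.set_printoptions(precision=1,suppress=True)
f=np.load("pics/t3.npz"); im,d=f["im"],f["d"]; P=cloud("top",d)
print("end",plane("top",319.4,64.5,297), "expect px", proj("top",[684.1,-103,297]), proj("top",[684.1,-103,138]), "cup rim c", proj("top",[684.1,-103.2,80]))
for v in range(60,98,2): print(v,[(u,P[v,u].round(0).astype(int).tolist()) for u in range(315,326,2)])
```

```text
end [ 685.  -100.9  297. ] expect px [320.5  64.9] [321.6  94.8] cup rim c [322.  103.2]
60 [(315, [829, -87, 8]), (317, [831, -93, 2]), (319, [830, -98, 5]), (321, [830, -104, 4]), (323, [830, -109, 3]), (325, [830, -114, 3])]
62 [(315, [811, -88, 34]), (317, [691, -96, 295]), (319, [690, -100, 296]), (321, [812, -104, 30]), (323, [811, -109, 32]), (325, [812, -114, 30])]
64 [(315, [704, -92, 258]), (317, [686, -96, 296]), (319, [687, -100, 296]), (321, [687, -104, 294]), (323, [813, -109, 15]), (325, [811, -114, 19])]
66 [(315, [699, -92, 259]), (317, [683, -96, 296]), (319, [683, -100, 295]), (321, [684, -104, 293]), (323, [702, -108, 252]), (325, [811, -114, 8])]
68 [(315, [697, -92, 256]), (317, [682, -96, 288]), (319, [680, -100, 292]), (321, [683, -104, 286]), (323, [696, -108, 255]), (325, [697, -112, 253])]
70 [(315, [698, -91, 244]), (317, [682, -96, 281]), (319, [682, -100, 279]), (321, [684, -104, 275]), (323, [692, -108, 255]), (325, [691, -112, 258])]
72 [(315, [797, -87, 5]), (317, [682, -96, 270]), (319, [680, -100, 273]), (321, [683, -103, 268]), (323, [688, -107, 25
[... 1109 characters left out ...]
, [754, -91, 1]), (319, [686, -98, 175]), (321, [753, -101, 2]), (323, [656, -106, 253]), (325, [656, -110, 252])]
90 [(315, [748, -85, 1]), (317, [749, -91, -1]), (319, [686, -97, 163]), (321, [747, -101, 2]), (323, [649, -106, 259]), (325, [650, -110, 257])]
92 [(315, [742, -85, 2]), (317, [743, -90, -1]), (319, [687, -97, 150]), (321, [645, -102, 259]), (323, [645, -106, 259]), (325, [646, -110, 257])]
94 [(315, [736, -85, 4]), (317, [737, -90, 0]), (319, [736, -96, 3]), (321, [645, -102, 250]), (323, [643, -106, 255]), (325, [641, -110, 259])]
96 [(315, [730, -85, 4]), (317, [702, -91, 80]), (319, [703, -96, 78]), (321, [645, -102, 238]), (323, [638, -106, 258]), (325, [638, -110, 257])]
```

```bash
python3 -m creep '{"translation":[[-0.8,0.1,0],[-1.5,0.2,0],[-2.2,0.3,0],[-2.9,0.3,0],[-2.9,0.3,0],[-2.9,0.3,0],[-2.9,0.3,0]],"delta_rot":[[0,0,8],[0,0,16],[0,0,23],[0,0,30],[0,0,30],[0,0,30],[0,0,30]],"hand":[0.5,0.5,0.5,0.5,0.5,0.5,0.5]}'
python3 - <<'E'
from h import *
np.set_printoptions(precision=2,suppress=True)
s=read_state(); print(s["joints"])
im,d=get_image("top"); P=cloud("top",d); np.savez("pics/t4.npz",im=im,d=d)
q=P[(abs(P[...,0]-684)<14)&(abs(P[...,1]+103)<14)&(P[...,2]>283)&(P[...,2]<310)]; print("end",len(q),np.median(q,0))
q=P[(abs(P[...,0]-684)<14)&(abs(P[...,1]+103)<14)&(P[...,2]>130)&(P[...,2]<200)]; print("blade",len(q),np.median(q,0),q[:,2].min() if len(q) else 0)
q=P[(P[...,1]<-200)&(P[...,2]>120)&(P[...,0]>500)]; print(q.min(0),q.max(0))
E
```

```text
clock: 9.25
position: [683.7, -50.4, 245.2]
ee_rot: [-0.5, 0.5, 0.499, 0.501]
contact_force: [-0.2, -0.1, -0.1]
gripper_width: 10.4
grasp_force: 58.6
[-0.48  0.87  0.55 -1.41 -2.02  0.36]
end 50 [ 682.39 -103.9   295.3 ]
blade 27 [ 683.82 -104.17  165.42] 137.17276655426213
[ 500.03 -439.07  222.23] [ 749.43 -200.04  535.92]
```

Driver axis is at about (683,-104) against the cup centre (684,-103), with the tip at z ≈ 136. Going down 128 mm.

```bash
python3 -m creep '{"translation":[[0,0,-3],[0,0,-6],[0,0,-9],[0,0,-11],[0,0,-12],[0,0,-12.6],[0,0,-12.6],[0,0,-12.6]],"delta_rot":[[0,0,0],[0,0,0],[0,0,0],[0,0,0],[0,0,0],[0,0,0],[0,0,0],[0,0,0]],"hand":[0.5,0.5,0.5,0.5,0.5,0.5,0.5,0.5]}'
```

```text
clock: 10.3
position: [684.5, -50.2, 119.4]
ee_rot: [0.501, -0.499, -0.499, -0.501]
contact_force: [-0.1, 0.5, -0.0]
gripper_width: 9.9
grasp_force: 58.6
```

```bash
python3 -m creep '{"translation":[[0,0,0],[0,0,0],[0,0,0],[0,0,0],[0,0,0],[0,-1,0],[0,-3,0],[0,-6,0]],"delta_rot":[[0,0,0],[0,0,0],[0,0,0],[0,0,0],[0,0,0],[0,0,0],[0,0,0],[0,0,0]],"hand":[2,4,7,7,7,7,7,7]}'
python3 -m creep '{"translation":[[0,-3,0],[0,-6,0],[0,-8,1],[0,-8,4],[0,-8,8],[0,-8,12],[0,-8,14],[0,-8,14]],"delta_rot":[[0,0,0],[0,0,0],[0,0,0],[0,0,0],[0,0,0],[0,0,0],[0,0,0],[0,0,0]],"hand":[7,7,7,7,7,7,7,7]}'
python3 - <<'E'
from h import *
s=read_state(); print(s["joints"])
im,d=get_image("top"); np.savez("pics/t5.npz",im=im,d=d)
P=cloud("top",d); q=P[(abs(P[...,0]-684)<45)&(abs(P[...,1]+103)<45)&(P[...,2]>90)&(P[...,2]<180)]
print(len(q),q[q[:,2].argmax()] if len(q) else 0, np.median(q,0))
cv2.imwrite("pics/t5.png",np.hstack([cv2.resize(im[60:180,260:380,::-1],(400,400),interpolation=cv2.INTER_CUBIC),cv2.resize(get_image("side")[0][100:260,300:460,::-1],(400,400),interpolation=cv2.INTER_CUBIC)]))
E
```

```text
clock: 11.3
position: [684.1, -111.3, 118.4]
ee_rot: [0.501, -0.499, -0.5, -0.5]
contact_force: [0.8, 0.5, -0.5]
gripper_width: 70.1
grasp_force: 0.0
clock: 12.3
position: [684.0, -191.1, 259.7]
ee_rot: [0.502, -0.499, -0.498, -0.501]
contact_force: [-0.7, -0.8, -0.4]
gripper_width: 70.0
grasp_force: 0.0
[-0.63091438  0.96988545  0.82094731 -1.46082789 -2.19236392  0.19015858]
32 [ 647.20361505 -109.87867641  161.13369502] [ 648.26808962 -109.79713847  156.99237069]
```

View pics/t5.png

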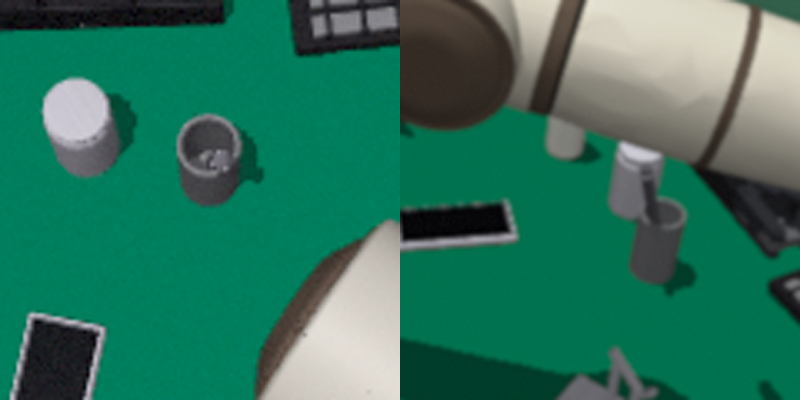

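The cup holds the driver, blade down, with its handle leaning out over the rim (side crop 650,180). Next is the phone.

Run:
```python
from h import *
np.set_printoptions(precision=2,suppress=True)
s=read_state(); R0=R.from_quat(s["ee_rot"])
a=np.radians(77.1); y=np.array([np.cos(a),np.sin(a),0]); z=np.array([0,0,-1.]); Rt=R.from_matrix(np.stack([np.cross(y,z),y,z],1))
v=(Rt*R0.inv()).as_rotvec(degrees=True); print(v,np.linalg.norm(v)); print([(v*k/12).round(1).tolist() for k in range(1,9)],"\nrest",(v*4/12).round(1))
print(np.array([507.6,27.4,110])-s["position"])
```

```text
[-62.76  78.76 -78.59] 127.7416110558786
[[-5.2, 6.6, -6.5], [-10.5, 13.1, -13.1], [-15.7, 19.7, -19.6], [-20.9, 26.3, -26.2], [-26.2, 32.8, -32.7], [-31.4, 39.4, -39.3], [-36.6, 45.9, -45.8], [-41.8, 52.5, -52.4]] 
rest [-20.9  26.3 -26.2]
[-176.26  217.69 -146.62]
```

```bash
python3 -m creep '{"translation":[[-1,1,0],[-2,2,0],[-3,3,0],[-4,4,0],[-5,5,0],[-6,6,0],[-7,7,0],[-8,8,0]],"delta_rot":[[-10,0,0],[-21,0,0],[-31,0,0],[-42,0,0],[-53,0,0],[-63,0,0],[-74,0,0],[-84,0,0]],"hand":[7.5,7.5,7.5,7.5,7.5,7.5,7.5,7.5]}'
python3 -m creep '{"translation":[[0,0,0],[0,0,0]],"delta_rot":[[-6,0,0],[-6,0,0]],"hand":[7.5,7.5]}'
python3 -m creep '{"translation":[[-1.2,1.7,0],[-2.4,3.4,0],[-3.6,5.1,0],[-4.8,6.9,0],[-6,8.6,0],[-7.2,10.3,-3],[-8.4,12,-6],[-9.6,13.8,-9]],"delta_rot":[[0,0,-10],[0,0,-20],[0,0,-30],[0,0,-40],[0,0,-50],[0,0,-60],[0,0,-70],[0,0,-80]],"hand":[7.5,7.5,7.5,7.5,7.5,7.5,7.5,7.5]}'
python3 -m creep '{"translation":[[0,0,-2],[0,0,-4],[0,0,-5],[0,0,-5]],"delta_rot":[[0,0,-10],[0,0,-20],[0,0,-22.9],[0,0,-22.9]],"hand":[7.5,7.5,7.5,7.5]}'
python3 - <<'E'
from h import *
np.set_printoptions(precision=2,suppress=True)
s=read_state(); Rt=R.from_quat(s["ee_rot"]).as_matrix(); print(s["joints"],s["position"],Rt)
im,d=get_image("wrist"); P=cloud("wrist",d); np.savez("pics/w6.npz",im=im,d=d); cv2.imwrite("pics/w6.png",im[:,:,::-1])
T=(P-s["position"])@Rt
m=(abs(P[...,0]-507)<95)&(abs(P[...,1]-27)<60)&(P[...,2]>4)&(P[...,2]<25); 
n,l,st,c=cv2.connectedComponentsWithStats(m.astype(np.uint8)); k=1+st[1:,4].argmax(); r=cv2.minAreaRect(P[l==k][:,:2].astype(np.float32)); print(r,cv2.boxPoints(r),st[k],np.median(P[l==k][:,2]))
f=(T[...,2]<20)&(T[...,2]>-75)&(abs(T[...,1])<70)&(abs(T[...,0])<30); 
for sg in (T[...,1]<0,T[...,1]>0):
    q=T[f&sg]; print("finger",len(q),np.percentile(q[:,2],[95,99,100]),np.median(q[:,:2],0),q[:,1].min(),q[:,1].max())
E
```

```text
clock: 13.4
position: [603.9, -109.5, 257.2]
ee_rot: [0.708, -0.705, -0.036, -0.035]
contact_force: [-0.1, 0.1, -1.1]
gripper_width: 75.2
grasp_force: 0.0
clock: 13.65
position: [603.1, -107.6, 256.0]
ee_rot: [0.71, -0.705, -0.002, 0.002]
contact_force: [0.1, -0.1, -0.6]
gripper_width: 75.3
grasp_force: 0.0
clock: 14.65
position: [507.6, 27.6, 166.2]
ee_rot: [-0.084, 0.996, 0.0, -0.001]
contact_force: [0.4, -0.1, 0.0]
gripper_width: 75.1
grasp_force: 0.0
clock: 15.15
position: [507.4, 26.9, 116.4]
ee_rot: [0.112, 0.994, -0.001, -0.002]
contact_force: [-0.1, 0.8, -0.5]
gripper_width: 75.0
grasp_force: 0.0
[ 0.37  0.27 -0.39 -0.   -0.92 -2.17] [507.38  26.93 116.43] [[-0.98  0.22 -0.  ]
 [ 0.22  0.98 -0.  ]
 [ 0.   -0.   -1.  ]]
((505.5905456542969, 25.743457794189453), (63.29375076293945, 131.76271057128906), 76.71770477294922) [[434.2   10.08]
 [562.44 -20.19]
 [576.98  41.41]
 [448.74  71.68]] [ 291  119   64  125 7393] 11.611755614830486
finger 1536 [-48.19 -45.37 -43.06] [  7.23 -37.39] -51.28005256225227 -36.70629886985232
finger 1528 [-48.17 -45.23 -43.28] [ 7.29 38.1 ] 37.28863283673668 52.046429857682725
```

```bash
python3 -m creep '{"translation":[[-0.1,-0.1,-4],[-0.1,-0.1,-8],[-0.1,-0.1,-12],[-0.1,-0.1,-14],[-0.1,-0.1,-15.2],[-0.1,-0.1,-15.2],[-0.1,-0.1,-15.2]],"delta_rot":[[0,0,0],[0,0,0],[0,0,-0.2],[0,0,-0.2],[0,0,-0.2],[0,0,-0.2],[0,0,-0.2]],"hand":[7.2,7.2,7.2,7.2,7.2,7.2,7.2]}'
python3 - <<'E'
from h import *
np.set_printoptions(precision=1,suppress=True)
s=read_state(); Rt=R.from_quat(s["ee_rot"]).as_matrix()
im,d=get_image("wrist"); P=cloud("wrist",d); T=(P-s["position"])@Rt
f=(P[...,2]<60)&(P[...,2]>3.5)&(abs(T[...,0])<16)
for a,b in ((-60,-30),(30,60)):
    m=f&(T[...,1]>a)&(T[...,1]<b); h,e=np.histogram(P[m][:,2],np.arange(0,62,3)); print(list(zip(e[:-1].tolist(),h.tolist())))
E
```

```text
clock: 16.08
position: [508.2, 27.2, -32.7]
ee_rot: [0.113, 0.994, 0.0, 0.001]
contact_force: [0.6, 0.2, 0.3]
gripper_width: 72.0
grasp_force: 0.0
[(0, 0), (3, 3), (6, 33), (9, 218), (12, 72), (15, 114), (18, 132), (21, 146), (24, 151), (27, 165), (30, 168), (33, 186), (36, 193), (39, 217), (42, 161), (45, 286), (48, 88), (51, 184), (54, 335), (57, 459)]
[(0, 0), (3, 1), (6, 2), (9, 34), (12, 76), (15, 113), (18, 139), (21, 132), (24, 163), (27, 151), (30, 173), (33, 185), (36, 201), (39, 208), (42, 168), (45, 279), (48, 102), (51, 169), (54, 374), (57, 424)]
```

```bash
python3 -m creep '{"translation":[[0,0,-0.3],[0,0,-0.5],[0,0,-0.5],[0,0,-0.5],[0,0,-0.5],[0,0,-0.5],[0,0,-0.5],[0,0,-0.5]],"delta_rot":[[0,0,0],[0,0,0],[0,0,0],[0,0,0],[0,0,0],[0,0,0],[0,0,0],[0,0,0]],"hand":[7.2,7.2,7.2,6.5,5.5,5.5,5.5,5.5]}'
```

```text
clock: 17.12
position: [507.8, 27.0, -37.3]
ee_rot: [0.112, 0.994, 0.0, 0.001]
contact_force: [-1.8, -0.1, 9.0]
gripper_width: 60.3
grasp_force: 69.6
```

```bash
python3 -m creep '{"translation":[[0,0,1],[0,0,4],[0,0,8],[0,0,12],[0,0,15],[0,0,17],[0,0,17],[0,0,17]],"delta_rot":[[0,0,0],[0,0,0],[0,0,0],[0,0,0],[0,0,0],[0,0,0],[0,0,0],[0,0,0]],"hand":[5.5,5.5,5.5,5.5,5.5,5.5,5.5,5.5]}'
cat >> h.py <<'E'
rx=np.array([-.5225,.8526,0]); ry=np.array([-.8526,-.5225,0]); ez=np.array([0,0,1.])
seat=np.array([538,-297,42.]); u=(rx+ez)/2**.5; nrm=(-rx+ez)/2**.5
def delta(p,Rt):  # shift (cm) and turn (deg) from the present pose
    s=read_state(); v=(Rt*R.from_quat(s["ee_rot"]).inv()).as_rotvec(degrees=True)
    print("from",s["position"].round(1),"shift cm",((p-s["position"])/10).round(2),"turn",v.round(1),np.linalg.norm(v).round(1))
E
python3 - <<'E'
from h import *
np.set_printoptions(precision=1,suppress=True)
s=read_state(); Rt=R.from_quat(s["ee_rot"]).as_matrix()
im,d=get_image("wrist"); P=cloud("wrist",d); T=(P-s["position"])@Rt
m=(T[...,2]>-60)&(T[...,2]<-25)&(abs(T[...,0])<80)&(abs(T[...,1])<34)&~((abs(T[...,0])<16)&(abs(T[...,1])>26))
q=T[m]; r=cv2.minAreaRect(q[:,:2].astype(np.float32)); print("phone in tool",r,np.percentile(q[:,2],[5,50,95])); print([np.median(q[(q[:,0]>a)&(q[:,0]<a+20),2]) for a in range(-60,60,20)])
print(np.percentile(q[:,0],[.5,99.5]))
z=-nrm; y=u; Rg=R.from_matrix(np.stack([np.cross(y,z),y,z],1)); Rg2=R.from_matrix(np.stack([np.cross(-y,z),-y,z],1))
C=seat+u*31+nrm*4.5+42.5*z
for r_ in (Rg,Rg2): delta(C+80*nrm+10*u,r_)
print("pre", C+80*nrm+10*u,"final",C)
E
```

```text
clock: 18.12
position: [506.2, 26.8, 130.3]
ee_rot: [0.113, 0.994, -0.0, -0.001]
contact_force: [0.2, -0.2, -1.6]
gripper_width: 60.2
grasp_force: 65.5
phone in tool ((5.4900970458984375, -0.09722328186035156), (124.86998748779297, 62.35272979736328), 0.09953619539737701) [-48.8 -47.9 -46.7]
[np.float64(-47.77282767583785), np.float64(-47.83369046412051), np.float64(-47.86625308992378), np.float64(-47.89930344752699), np.float64(-47.923375757315604), np.float64(-47.92549066981269)]
[-48.7  67.6]
from [506.1  26.7 130. ] shift cm [  3.2 -32.4  -2.9] turn [45.6  7.3 42.1] 62.5
from [506.1  26.7 130. ] shift cm [  3.2 -32.4  -2.9] turn [  -9.3   56.  -126.9] 139.0
pre [ 538.4 -297.6  100.7] final [ 512.5 -255.4   37.1]
```

```bash
python3 -m creep '{"translation":[[0.4,-4,1],[0.8,-8,1],[1.3,-13,1],[1.8,-18,1],[2.4,-23,0],[3,-28,-1],[3.4,-32.3,-2.9],[3.4,-32.3,-2.9]],"delta_rot":[[7,1.1,6.4],[14,2.2,12.9],[21,3.4,19.4],[28,4.5,25.9],[35,5.6,32.4],[42,6.7,38.8],[45.6,7.3,42.1],[45.6,7.3,42.1]],"hand":[5.5,5.5,5.5,5.5,5.5,5.5,5.5,5.5]}'
python3 -m creep '{"translation":[[0,0,0],[0,0,0],[0,0,0]],"delta_rot":[[0,0,0],[0,0,0],[0,0,0]],"hand":[5.5,5.5,5.5]}'
python3 - <<'E'
from h import *
np.set_printoptions(precision=1,suppress=True)
z=-nrm; y=u; Rg=R.from_matrix(np.stack([np.cross(y,z),y,z],1))
C=np.array([513.9,-253.9,36.5]); delta(C+1.5*u+1.5*nrm,Rg); s=read_state(); print(s["joints"],s["position"]-(C))
Rt=R.from_quat(s["ee_rot"]).as_matrix()
im,d=get_image("wrist"); P=cloud("wrist",d)
cv2.imwrite("pics/w7.png",im[:,:,::-1])
Q=P-seat; q=np.stack([Q@rx,Q@ry,Q[...,2]],-1); T=(P-s["position"])@Rt
# bars: rest points above plate, away from phone
m=(T[...,2]>-30)&(q[...,2]>-30)&(abs(q[...,1])<60)&(abs(q[...,0]-20)<60)
print(m.sum()); 
for a,b in ((-48,-28),(28,48)):
    k=m&(q[...,1]>a)&(q[...,1]<b); w=q[k]; print(len(w), np.percentile(w[:,1],[2,50,98]) if len(w) else 0, [(int(c),np.round(np.max(w[abs(w[:,0]-c)<3,2]),1)) for c in range(-20,45,6) if (abs(w[:,0]-c)<3).any()])
E
```

```text
clock: 19.18
position: [538.4, -297.7, 89.4]
ee_rot: [-0.245, 0.887, 0.376, -0.108]
contact_force: [-0.5, 0.9, -3.3]
gripper_width: 59.9
grasp_force: 65.6
clock: 19.55
position: [542.0, -295.2, 105.7]
ee_rot: [-0.252, 0.889, 0.367, -0.101]
contact_force: [0.3, 0.4, -1.1]
gripper_width: 60.1
grasp_force: 65.6
from [ 542.  -295.2  105.7] shift cm [-2.8  4.1 -6.7] turn [ 0.   0.4 -0. ] 0.4
[-0.5  0.9  0.6 -0.4 -1.9 -0.6] [ 28.1 -41.3  69.2]
241
112 [-39.  -33.6 -31.1] [(-14, np.float64(5.4)), (-8, np.float64(3.0)), (-2, np.float64(-13.0)), (4, np.float64(-13.3)), (10, np.float64(-29.2))]
129 [36.6 41.2 44.5] [(-14, np.float64(9.6)), (-2, np.float64(-13.0)), (4, np.float64(-14.5))]
```

View pics/w7.png

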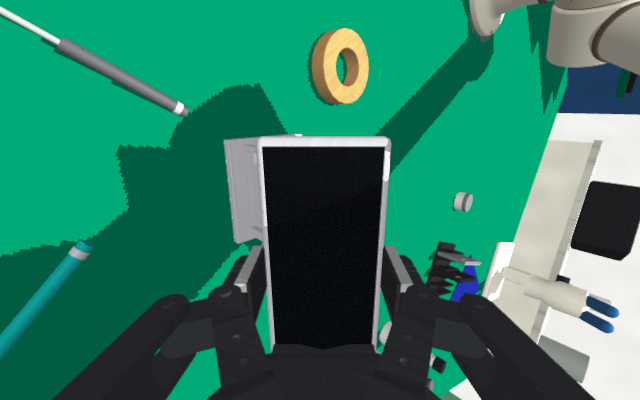

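The phone hangs squarely in line with the rest (plate edge at columns 225–265), with both fingers centred on it. Lowering in two stages: onto the bars, then down the slope to the lips.

```bash
python3 -m creep '{"translation":[[-0.8,1.2,-1.6],[-1.6,2.4,-3.2],[-2.3,3.5,-4.6],[-3.1,4.6,-6.1],[-3.1,4.6,-6.1],[-2.9,4.3,-6.4],[-2.8,4.1,-6.7],[-2.8,4.1,-6.7]],"delta_rot":[[0,0,0],[0,0,0],[0,0,0],[0,0.4,0],[0,0.4,0],[0,0.4,0],[0,0.4,0],[0,0.4,0]],"hand":[5.5,5.5,5.5,5.5,5.5,5.5,5.5,5.5]}'
python3 -m creep '{"translation":[[0,0,0],[0,0,0]],"delta_rot":[[0,0,0],[0,0,0]],"hand":[5.5,5.5]}'
```

```text
clock: 20.6
position: [513.7, -255.9, 37.8]
ee_rot: [-0.25, 0.889, 0.37, -0.105]
contact_force: [2.1, -2.2, 7.9]
gripper_width: 60.3
grasp_force: 67.6
clock: 20.85
position: [513.7, -255.8, 37.8]
ee_rot: [-0.25, 0.889, 0.37, -0.105]
contact_force: [1.4, -2.0, 8.7]
gripper_width: 60.1
grasp_force: 67.6
```

```bash
python3 -m creep '{"translation":[[0,0,0],[0,0,0],[0,0,0],[0,0,0],[0,0,0],[0.4,-0.6,0.7],[1.5,-2.4,2.8],[3,-4.8,5.7]],"delta_rot":[[0,0,0],[0,0,0],[0,0,0],[0,0,0],[0,0,0],[0,0,0],[0,0,0],[0,0,0]],"hand":[6.6,7.2,8,8.4,8.4,8.4,8.4,8.4]}'
python3 -m creep '{"translation":[[1.5,-2.4,2.8],[2.8,-4.5,5.3],[2.8,-4.5,6],[2.8,-4.5,6]],"delta_rot":[[0,0,0],[0,0,0],[0,0,0],[0,0,0]],"hand":[7,7,6,6]}'
python3 - <<'E'
from h import *
np.set_printoptions(precision=1,suppress=True)
s=read_state(); print(s["joints"],s["position"]); Rt=R.from_quat(s["ee_rot"]).as_matrix()
im,d=get_image("wrist"); P=cloud("wrist",d); cv2.imwrite("pics/w8.png",im[:,:,::-1])
Q=P-seat; a=Q@u; n=Q@nrm; b=Q@ry
T=(P-s["position"])@Rt
m=(a>-8)&(a<75)&(abs(b)<85)&(n>2)&(n<20)&(T[...,2]>0)
w=np.stack([b[m],a[m]],1); r=cv2.minAreaRect(w.astype(np.float32)); print("phone (ry,u)",r,"n",np.percentile(n[m],[5,50,95]),np.percentile(w,[1,50,99],axis=0))
for lo in range(0,60,15): k=m&(a>lo)&(a<lo+15); print(lo,np.median(n[k]))
for lo in range(-60,60,30): k=m&(b>lo)&(b<lo+30); print("ry",lo,np.median(n[k]),np.percentile(a[k],[1,99]))
E
```

```text
clock: 21.85
position: [543.3, -303.4, 93.1]
ee_rot: [-0.249, 0.888, 0.371, -0.106]
contact_force: [0.6, -0.4, -0.4]
gripper_width: 84.0
grasp_force: 0.0
clock: 22.35
position: [571.1, -347.7, 152.5]
ee_rot: [-0.249, 0.889, 0.37, -0.106]
contact_force: [-0.9, 0.6, 0.2]
gripper_width: 60.4
grasp_force: 0.0
[-0.5  0.9  0.9 -0.4 -2.2 -0.6] [ 571.1 -347.7  152.5]
phone (ry,u) ((1.1414871215820312, 29.35837173461914), (130.68727111816406, 67.06178283691406), 0.25779396295547485) n [ 9.1 10.6 12. ] [[-62.1  -0.7]
 [  8.3  31.3]
 [ 65.6  62. ]]
0 10.996869021474302
15 10.864340573557154
30 10.550171829402345
45 10.198847294322874
ry -60 10.568738040963435 [-2.5 62.2]
ry -30 10.590255890910935 [ 1.8 61.8]
ry 0 10.645374765931063 [ 1.8 61.9]
ry 30 10.718054560351934 [-2.1 62.1]
```

View pics/w8.png

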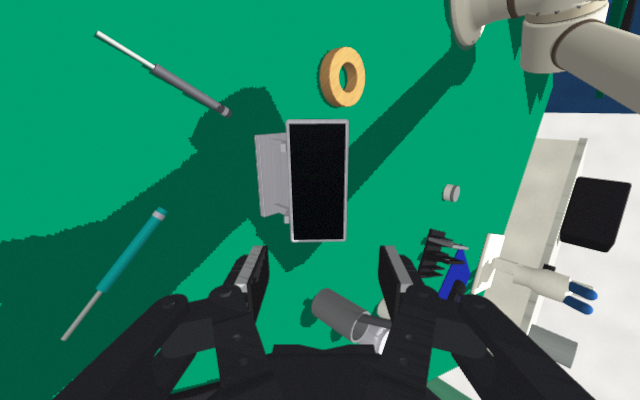

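The phone lies on the rest at a slant: frame from (288,120) to (347,240), u from 0 to 62, centre 1 mm along. Now I swing the tool 90° about the seat line to take the upper edge.

```bash
python3 -m creep '{"translation":[[-0.8,1.2,2],[-1.6,2.4,4],[-2.4,3.6,4],[-3.2,4.8,4],[-4,6,3],[-4.8,7.2,1],[-5.5,8.5,-1],[-6.2,9.6,-3]],"delta_rot":[[-8.9,-5.5,0],[-17.8,-11,0],[-26.8,-16.4,0],[-35.8,-22,0],[-44.7,-27.4,0],[-53.6,-32.9,0],[-62.6,-38.4,0],[-71.6,-43.8,0]],"hand":[5,4,4,4,4,4,4,4]}'
python3 -m creep '{"translation":[[0,0,-1.5],[0,0,-1.7],[0,0,-1.7]],"delta_rot":[[-5.1,-3.2,0],[-5.1,-3.2,0],[-5.1,-3.2,0]],"hand":[4,4,4]}'
python3 - <<'E'
from h import *
np.set_printoptions(precision=1,suppress=True)
z=-u; y=-nrm; Rg=R.from_matrix(np.stack([np.cross(y,z),y,z],1))
F=seat+1.1*ry+6.1*nrm-7*u; delta(F+90*u,Rg); delta(F,Rg)
s=read_state(); print(s["joints"]); Rt=R.from_quat(s["ee_rot"]).as_matrix()
im,d=get_image("wrist"); P=cloud("wrist",d); T=(P-s["position"])@Rt
m=(T[...,2]<20)&(T[...,2]>-75)&(abs(T[...,0])<14)&(abs(T[...,1])<40); print("tips",np.percentile(T[m][:,2],[95,99,100]))
cv2.imwrite("pics/w9.png",im[:,:,::-1])
Q=P-seat; a=Q@u; n=Q@nrm; b=Q@ry
k=(a>48)&(a<70)&(abs(b)<80)&(n>-8)&(n<25)&(T[...,2]>0); print("edge",k.sum(),np.percentile(a[k],[50,98]),np.percentile(n[k],[2,50,98]),np.percentile(b[k],[1,99]))
E
```

```text
clock: 23.4
position: [518.1, -305.6, 163.8]
ee_rot: [-0.243, 0.937, -0.249, 0.04]
contact_force: [0.6, -2.3, 1.8]
gripper_width: 40.1
grasp_force: 0.0
clock: 23.78
position: [517.0, -307.8, 145.9]
ee_rot: [-0.237, 0.924, -0.296, 0.054]
contact_force: [0.5, -0.9, 0.1]
gripper_width: 40.1
grasp_force: 0.0
from [ 517.  -307.8  145.9] shift cm [-0.8  5.7 -4.1] turn [-7.6 -7.   3.7] 11.0
from [ 517.  -307.8  145.9] shift cm [  2.5   0.2 -10.5] turn [-7.6 -7.   3.7] 11.0
[-0.2  0.2 -0.9  1.4 -0.5 -2.1]
tips [-42.1 -37.7 -35.5]
edge 2102 [61.1 63.2] [ 4.7 11.3 13.3] [-29.8  64.9]
```

```bash
python3 -m creep '{"translation":[[-0.2,1.5,0],[-0.4,3,-1],[-0.6,4.5,-2],[-0.8,5.7,-4.1],[-0.8,5.7,-4.1],[-0.8,5.7,-4.1],[-0.8,5.7,-4.1],[-0.8,5.7,-4.1]],"delta_rot":[[-2,-1.8,1],[-4,-3.6,1.9],[-6,-5.4,2.9],[-7.6,-7,3.7],[-7.6,-7,3.7],[-7.6,-7,3.7],[-7.6,-7,3.7],[-7.6,-7,3.7]],"hand":[4,4,4,4,4,4,4,4]}'
python3 - <<'E'
from h import *
np.set_printoptions(precision=2,suppress=True)
z=-u; y=-nrm; Rg=R.from_matrix(np.stack([np.cross(y,z),y,z],1))
F=seat+1.1*ry+6.1*nrm-7*u; delta(F+90*u,Rg); delta(F,Rg)
s=read_state(); print(s["joints"])
E
```

```text
clock: 24.82
position: [517.4, -242.4, 120.8]
ee_rot: [-0.246, 0.892, -0.367, 0.094]
contact_force: [-0.7, 0.1, -0.3]
gripper_width: 39.9
grasp_force: 0.0
from [ 517.4 -242.4  120.8] shift cm [-0.88 -0.88 -1.58] turn [-0.  -0.8  1. ] 1.3
from [ 517.4 -242.4  120.8] shift cm [ 2.45 -6.31 -7.95] turn [-0.  -0.8  1. ] 1.3
[-0.29  0.23 -1.02  2.05 -0.58 -2.71]
```

```bash
cat > kin.py <<'E'
from h import *
from scipy.optimize import least_squares
D=[([-1.0894,.38545,.00679,0,-1.194],[137.98,-609,197.96]),([-.258194,.39578,-.10077,0,-1.07365],[528.52,-304.84,150.78]),([-.2434,.36941,-.03237,-.0015,-1.17363],[534.75,-296.97,192.12]),
([-.63091,.96989,.82095,-1.46083,-2.19236],[684,-191.1,259.7]),([-.46254,.37663,.14548,-.81578,-1.26362],[625.6,-178.3,243.2]),([.37,.27,-.39,0,-.92],[507.4,26.9,116.4]),([-.48,.87,.55,-1.41,-2.02],[683.7,-50.4,245.2])]
def fk(q,k):
    a1,d1,L2,a3,L3,Lt=k; q1,q2,q3,q4,q5=q[:5]; p=q2-q3; Z=R.from_euler('z',q1)
    f,g,l=Z.apply([np.cos(p),0,-np.sin(p)]),Z.apply([-np.sin(p),0,-np.cos(p)]),Z.apply([0,1,0])
    tz=np.cos(q5)*f-np.sin(q5)*(np.cos(q4)*g-np.sin(q4)*l)
    return Z.apply([a1+L2*np.sin(q2)+a3*np.sin(p),0,d1+L2*np.cos(q2)+a3*np.cos(p)])+L3*f+Lt*tz,tz
def fit(D):
    s=least_squares(lambda k:np.concatenate([fk(q,k)[0]-T for q,T in D]),[0,400,450,0,450,250],loss='soft_l1'); return s
E
python3 - <<'E'
from kin import *
np.set_printoptions(precision=2,suppress=True)
s=read_state(); D.append((s["joints"].tolist(),s["position"].tolist())); r=fit(D); k=r.x; print(k,[np.linalg.norm(fk(q,k)[0]-T).round(1) for q,T in D],fk(s["joints"],k)[1],R.from_quat(s["ee_rot"]).as_matrix()[:,2])
np.save("k.npy",k)
lo=np.array([-3.14,-1.21,-1.07,-3.16,-2.99]);hi=np.array([3.14,2.06,1.41,2.05,-.16])
def ik(T,tz):
    best=None
    for q4 in (-1.5,0,1.5):
        o=least_squares(lambda q:np.concatenate([(fk(q,k)[0]-T),300*(fk(q,k)[1]-tz)]),[-.3,.4,-.3,q4,-1],bounds=(lo,hi))
        if best is None or o.cost<best.cost: best=o
    return best
for th in (-40,-20,-10,0,10,20,40):
    t=np.radians(th); z=-u*np.cos(t)+ry*np.sin(t)
    G=seat+1.1*ry+6.1*nrm+(31-0)*u   # tip
    for b in (0,40,80):
        o=ik(G-38*-z - z*b,z); print(th,b,o.cost.round(1),o.x)
E
```

```text
[263.55 -10.15 431.32  51.8  168.86 204.04] [np.float64(161.9), np.float64(160.4), np.float64(161.2), np.float64(84.7), np.float64(29.3), np.float64(170.6), np.float64(102.8), np.float64(13.1)] [ 0.35 -0.61 -0.71] [ 0.35 -0.61 -0.71]
-40 0 1553.2 [-0.59  0.48 -1.07 -2.65 -0.88]
-40 40 1882.8 [-0.62  0.35 -1.07 -2.55 -0.76]
-40 80 1969.1 [-0.66  0.22 -1.07 -2.42 -0.66]
-20 0 883.0 [-0.49  0.45 -1.07 -3.16 -0.71]
-20 40 950.6 [-0.49  0.31 -1.07 -3.16 -0.58]
-20 80 835.7 [-0.49  0.18 -1.07 -3.16 -0.45]
-10 0 3067.6 [-0.38  0.39 -0.8   2.05 -0.38]
-10 40 2122.1 [-0.36  0.28 -0.88  2.05 -0.38]
-10 80 1198.5 [-0.35  0.17 -0.95  2.05 -0.38]
0 0 1364.5 [-0.34  0.44 -0.89  2.05 -0.57]
0 40 717.3 [-0.32  0.35 -0.96  2.05 -0.57]
0 80 217.3 [-0.29  0.25 -1.03  2.05 -0.58]
10 0 289.3 [-0.32  0.51 -0.99  2.05 -0.74]
10 40 37.3 [-0.28  0.43 -1.05  2.05 -0.75]
10 80 0.0 [-0.24  0.34 -1.05  1.94 -0.72]
20 0 0.0 [-0.3   0.58 -1.05  1.99 -0.87]
20 40 0.0 [-0.24  0.49 -1.    1.82 -0.82]
20 80 0.0 [-0.19  0.41 -0.94  1.63 -0.81]
40 0 0.0 [-0.26  0.68 -0.86  1.49 -1.  ]
40 40 0.0 [-0.2   0.63 -0.79  1.35 -1.02]
40 80 0.0 [-0.14  0.59 -0.7   1.23 -1.07]
```

```bash
cat > kin2.py <<'E'
from kin import *
import kin
lo=np.array([-3.14,-1.21,-1.07,-3.16,-2.99]);hi=np.array([3.14,2.06,1.41,2.05,-.16])
def A(q):
    q1,q2,q3,q4,q5=q[:5]; p=q2-q3; Z=R.from_euler('z',q1)
    f,g,l=Z.apply([np.cos(p),0,-np.sin(p)]),Z.apply([-np.sin(p),0,-np.cos(p)]),Z.apply([0,1,0])
    tz=np.cos(q5)*f-np.sin(q5)*(np.cos(q4)*g-np.sin(q4)*l)
    return np.stack([Z.apply([1,0,0]),[0,0,1],Z.apply([np.sin(q2),0,np.cos(q2)]),Z.apply([np.sin(p),0,np.cos(p)]),f,tz,l],1),tz
def solve(D): 
    M=np.vstack([A(q)[0] for q,_ in D]); y=np.concatenate([T for _,T in D]); return np.linalg.lstsq(M,y,rcond=None)[0]
def ik(T,tz,k,seeds=(-1.5,0,1.5)):
    best=None
    for q4 in seeds:
        o=least_squares(lambda q:np.concatenate([A(q)[0]@k-T,300*(A(q)[1]-tz)]),[-.3,.4,-.3,q4,-1],bounds=(lo,hi))
        if best is None or o.cost<best.cost: best=o
    return best
E
python3 - <<'E'
from kin2 import *
np.set_printoptions(precision=2,suppress=True)
s=read_state(); D.append((s["joints"].tolist(),s["position"].tolist())); k=solve(D); np.save("k.npy",k); print(k,[np.linalg.norm(A(q)[0]@k-T).round(1) for q,T in D])
for th in (-30,0,10,20,30,45):
    t=np.radians(th); z=-u*np.cos(t)+ry*np.sin(t); G=seat+1.1*ry+6.1*nrm+31*u
    for b in (0,80): o=ik(G+38*z-z*b,z,k); print(th,b,o.cost.round(1),o.x)
E
```

```text
[ 163.26 -102.87  622.64   55.3   173.12  311.97  -84.85] [np.float64(92.8), np.float64(79.3), np.float64(89.4), np.float64(84.2), np.float64(36.3), np.float64(75.2), np.float64(105.5), np.float64(150.7)]
-30 0 3130.1 [-0.39  0.33 -1.07 -3.03 -0.56]
-30 80 2452.2 [-0.39  0.16 -1.07 -3.   -0.41]
0 0 892.2 [-0.1   0.4  -1.07  2.05 -0.65]
0 80 300.9 [ 0.02  0.26 -1.07  1.79 -0.65]
10 0 393.6 [-0.04  0.46 -1.07  1.81 -0.74]
10 80 29.2 [ 0.09  0.34 -1.07  1.61 -0.77]
20 0 86.2 [ 0.    0.52 -1.07  1.63 -0.82]
20 80 0.0 [ 0.13  0.42 -0.98  1.37 -0.87]
30 0 0.0 [ 0.03  0.6  -1.05  1.46 -0.9 ]
30 80 0.0 [ 0.14  0.51 -0.83  1.14 -0.99]
45 0 0.0 [ 0.03  0.69 -0.86  1.12 -1.06]
45 80 0.0 [ 0.13  0.65 -0.62  0.92 -1.22]
```

```bash
sed -i 's/    return np.stack(\[Z.apply(\[1,0,0\]),\[0,0,1\],/    gp=np.cos(q4)*g-np.sin(q4)*l; e5=np.cos(q4)*l+np.sin(q4)*g; tx=np.cross(e5,tz)\n    return np.stack([e5,gp,tx,Z.apply([1,0,0]),[0,0,1],/' kin2.py
python3 - <<'E'
from kin2 import *
np.set_printoptions(precision=2,suppress=True)
s=read_state(); D.append((s["joints"].tolist(),s["position"].tolist())); k=solve(D); np.save("k.npy",k); print(k,[np.linalg.norm(A(q)[0]@k-T).round(1) for q,T in D])
for th in (-30,0,10,20,30,45):
    t=np.radians(th); z=-u*np.cos(t)+ry*np.sin(t); G=seat+1.1*ry+6.1*nrm+31*u
    for b in (0,80): o=ik(G+38*z-z*b,z,k); print(th,b,o.cost.round(1),o.x)
E
```

```text
[-158.95   -1.97   -1.02    0.69  158.54  567.75   -0.26  418.42  333.71
   -0.52] [np.float64(0.4), np.float64(0.7), np.float64(0.5), np.float64(2.0), np.float64(1.1), np.float64(1.6), np.float64(2.5), np.float64(0.2)]
-30 0 0.0 [-0.82  0.44 -0.55 -2.16 -0.46]
-30 80 0.0 [-0.79  0.24 -0.59 -1.88 -0.37]
0 0 862.3 [-0.35  0.42 -0.91  2.05 -0.59]
0 80 169.7 [-0.3   0.27 -1.01  2.05 -0.59]
10 0 0.5 [-0.33  0.47 -0.93  2.05 -0.71]
10 80 0.0 [-0.12  0.34 -0.97  1.73 -0.72]
20 0 0.0 [-0.14  0.53 -0.87  1.63 -0.82]
20 80 0.0 [ 0.07  0.43 -0.85  1.33 -0.88]
30 0 0.0 [-0.02  0.6  -0.76  1.3  -0.95]
30 80 0.0 [ 0.15  0.54 -0.69  1.07 -1.04]
45 0 0.0 [ 0.06  0.73 -0.56  0.98 -1.19]
45 80 0.0 [ 0.19  0.7  -0.45  0.84 -1.31]
```

```bash
cat >> kin2.py <<'E'
th=np.radians(20); zg=-u*np.cos(th)+ry*np.sin(th); yg=-nrm; Rgrip=R.from_matrix(np.stack([np.cross(yg,zg),yg,zg],1))
Fg=seat+6.1*ry+6.1*nrm+33*u+38*zg
E
python3 - <<'E'
from kin2 import *
np.set_printoptions(precision=2,suppress=True)
k=np.load("k.npy")
delta(Fg-70*zg,Rgrip); delta(Fg,Rgrip); print("step 7cm",zg*7)
for b in (0,70): print(ik(Fg-b*zg,zg,k).x)
# rack option check
c=np.radians(8.6); U=np.array([np.cos(c),np.sin(c),0]); V=np.array([-np.sin(c),np.cos(c),0]); S=np.array([530,280,8])+44*U+V*0
for sg in (1,-1):
    z=-ez*np.cos(th)+sg*V*np.sin(th); tip=S+33*ez+sg*V*5
    for h in (0,100):
        o=ik(tip+38*z+h*ez,z,k); print(sg,h,o.cost.round(2),o.x)
E
```

```text
from [ 517.4 -242.4  120.8] shift cm [ 0.36 -1.77 -2.99] turn [ -7.4  11.3 -13.1] 18.8
from [ 517.4 -242.4  120.8] shift cm [ 0.75 -6.99 -7.64] turn [ -7.4  11.3 -13.1] 18.8
step 7cm [ 0.39 -5.22 -4.65]
[-0.15  0.52 -0.88  1.64 -0.82]
[ 0.04  0.43 -0.87  1.37 -0.87]
1 0 0.0 [ 0.55  0.59 -0.09 -0.45 -0.81]
1 100 0.0 [ 0.56  0.47 -0.02 -0.39 -0.98]
-1 0 0.0 [ 0.82  0.66 -0.21  0.34 -0.94]
-1 100 0.0 [ 0.83  0.56 -0.11  0.3  -1.14]
```

```bash
python3 -m creep '{"translation":[[0.1,-0.4,0],[0.2,-0.9,0],[0.3,-1.3,-1.5],[0.36,-1.77,-3],[0.36,-1.77,-3],[0.36,-1.77,-3],[0.36,-1.77,-3],[0.36,-1.77,-3]],"delta_rot":[[-1.8,2.8,-3.3],[-3.7,5.6,-6.5],[-5.5,8.5,-9.8],[-7.4,11.3,-13.1],[-7.4,11.3,-13.1],[-7.4,11.3,-13.1],[-7.4,11.3,-13.1],[-7.4,11.3,-13.1]],"hand":[3.5,3.5,3.5,3.5,3.5,3.5,3.5,3.5]}'
python3 - <<'E'
from kin2 import *
delta(Fg-70*zg,Rgrip); delta(Fg,Rgrip); print(read_state()["joints"].round(2))
E
```

```text
clock: 25.82
position: [520.3, -260.1, 91.1]
ee_rot: [-0.183, 0.894, -0.406, -0.052]
contact_force: [0.6, -0.6, -0.6]
gripper_width: 35.3
grasp_force: 0.0
from [ 520.3 -260.1   91.1] shift cm [ 0.07  0.   -0.02] turn [-0.1  0.   0. ] 0.1
from [ 520.3 -260.1   91.1] shift cm [ 0.46 -5.22 -4.67] turn [-0.1  0.   0. ] 0.1
[ 0.04  0.43 -0.87  1.37 -0.87 -2.45]
```

```bash
python3 -m creep '{"translation":[[0.1,-1,-0.9],[0.2,-2.2,-2],[0.3,-3.4,-3],[0.4,-4.4,-4],[0.46,-5.2,-4.65],[0.46,-5.2,-4.65],[0.46,-5.2,-4.65]],"delta_rot":[[0,0,0],[0,0,0],[0,0,0],[0,0,0],[0,0,0],[0,0,0],[0,0,0]],"hand":[3.5,3.5,3.5,3.5,3.5,3.5,3.5]}'
python3 - <<'E'
from kin2 import *
np.set_printoptions(precision=1,suppress=True)
s=read_state(); Rt=R.from_quat(s["ee_rot"]).as_matrix(); delta(Fg,Rgrip)
im,d=get_image("wrist"); P=cloud("wrist",d); T=(P-s["position"])@Rt; Q=P-seat; a=Q@u; n=Q@nrm; b=Q@ry
k=(a>57)&(a<66)&(abs(b)<70)&(n>-6)&(n<20)&(abs(b)>18); print(k.sum(),"edge n",np.percentile(n[k],[2,50,98]),"tool y",np.percentile(T[k][:,1],[2,50,98]), "b",np.percentile(b[k],[1,99]))
m=(abs(T[...,0])<14)&(T[...,2]>-80)&(T[...,2]<-45)&(abs(T[...,1])<35); print("fingers y",np.percentile(T[m][:,1],[1,10,25,50,75,90,99]))
E
```

```text
clock: 26.7
position: [525.4, -311.6, 44.2]
ee_rot: [-0.183, 0.894, -0.406, -0.052]
contact_force: [-0.2, -0.4, 0.6]
gripper_width: 35.0
grasp_force: 0.0
from [ 525.4 -311.6   44.2] shift cm [-0.1 -0.1  0. ] turn [-0.  0. -0.] 0.0
2544 edge n [ 1.7  6.2 10.4] tool y [-4.6 -0.5  4.1] b [-27.4  64.8]
fingers y [-31.6 -24.  -18.7  -0.   17.4  22.9  32.5]
```

```bash
python3 -m creep '{"translation":[[0,0,0],[0,0,0],[0,0,0],[0,0,0],[0,0,0],[0,0,0]],"delta_rot":[[0,0,0],[0,0,0],[0,0,0],[0,0,0],[0,0,0],[0,0,0]],"hand":[1.5,0.4,0.4,0.4,0.4,0.4]}'
python3 -m creep '{"translation":[[0,0,1],[0,0,3],[0,0,6],[0,0,9],[0,0,12],[0,0,14],[0,0,14],[0,0,14]],"delta_rot":[[0,0,0],[0,0,0],[0,0,0],[0,0,0],[0,0,0],[0,0,0],[0,0,0],[0,0,0]],"hand":[0.4,0.4,0.4,0.4,0.4,0.4,0.4,0.4]}'
python3 - <<'E'
from kin2 import *
np.set_printoptions(precision=2,suppress=True)
s=read_state(); R0=R.from_quat(s["ee_rot"]); Rt=R0.as_matrix(); print(s["joints"])
im,d=get_image("wrist"); P=cloud("wrist",d); T=(P-s["position"])@Rt; np.savez("pics/w10.npz",im=im,d=d)
q=(T[...,0]*1); lx=Rt.T@ry; lu=Rt.T@u; ln=Rt.T@nrm
a=T@lu; b=T@lx; n=T@ln
m=(abs(n)<12)&(T[...,2]>-75)&(T[...,2]<45)&(abs(T[...,0])>14)
print("u",np.percentile(a[m],[1,50,99]),"b",np.percentile(b[m],[1,99]),"n",np.percentile(n[m],[1,50,99]))
h,e=np.histogram(b[m],np.arange(-100,100,5)); print([(int(x),int(c)) for x,c in zip(e,h) if c])
# candidate end orientations: phone up = z, ry -> sg*V
c=np.radians(8.6); V=np.array([-np.sin(c),np.cos(c),0])
for sg in (1,-1):
    W=np.stack([sg*V,ez,np.cross(sg*V,ez)],1)@np.stack([ry,u,np.cross(ry,u)],1).T
    v=R.from_matrix(W).as_rotvec(degrees=True); print(sg,v,np.linalg.norm(v), (R.from_matrix(W)*R0).as_matrix())
E
```

```text
clock: 27.5
position: [525.7, -311.3, 44.2]
ee_rot: [-0.184, 0.894, -0.406, -0.052]
contact_force: [-2.3, 5.3, 5.8]
gripper_width: 8.1
grasp_force: 58.9
clock: 28.5
position: [524.7, -311.6, 182.6]
ee_rot: [-0.184, 0.894, -0.405, -0.053]
contact_force: [0.0, -0.1, -1.8]
gripper_width: 8.3
grasp_force: 58.7
[-0.03  0.31 -0.76  1.24 -0.9  -2.15]
u [60.89 64.15 65.84] b [-44.06  47.15] n [-3.59  0.9   5.22]
[(-50, 13), (-45, 140), (-40, 72), (-10, 151), (-5, 224), (0, 227), (5, 223), (10, 220), (15, 219), (20, 219), (25, 219), (30, 219), (35, 219), (40, 219), (45, 102)]
1 [  47.86  -22.26 -106.2 ] 118.59390927598545 [[-0.14  0.99 -0.05]
 [ 0.93  0.15  0.34]
 [ 0.34  0.   -0.94]]
-1 [20.06 43.12 63.45] 79.29705352963178 [[ 0.14 -0.99  0.05]
 [-0.93 -0.15 -0.34]
 [ 0.34  0.   -0.94]]
```

```bash
python3 -m creep '{"translation":[[-0.5,3,2],[-1,7,4],[-1.5,12,5],[-1.5,17,5],[-1,22,5],[0,27,5],[1,32,5],[2,37,5]],"delta_rot":[[2.5,5.4,7.9],[5,10.8,15.9],[7.5,16.2,23.8],[10,21.6,31.7],[12.5,27,39.7],[15,32.3,47.6],[17.5,37.7,55.5],[20.1,43.1,63.5]],"hand":[0.4,0.4,0.4,0.4,0.4,0.4,0.4,0.4]}'
python3 -m creep '{"translation":[[1,5,0],[1.6,10,-2],[2.4,15,-4],[3.2,19,-6],[3.2,21,-8],[3.2,21,-8],[3.2,21,-8]],"delta_rot":[[0,0,0],[0,0,0],[0,0,0],[0,0,0],[0,0,0],[0,0,0],[0,0,0]],"hand":[0.4,0.4,0.4,0.4,0.4,0.4,0.4]}'
cat > rack.py <<'E'
from kin2 import *
np.set_printoptions(precision=1,suppress=True)
ca=np.radians(8.6); U=np.array([np.cos(ca),np.sin(ca),0]); V=np.array([-np.sin(ca),np.cos(ca),0]); O=np.array([530,280,0.])
zt=-ez*np.cos(th)-V*np.sin(th); yt=-U
Rr=R.from_matrix(np.stack([np.cross(yt,zt),yt,zt],1))
E
python3 - <<'E'
from rack import *
s=read_state(); print(s["joints"]); delta(O+44*U-18.8*V+ez*130,Rr)
n="wrist"; im,d=get_image("wrist"); np.savez("pics/w11.npz",im=im,d=d); c=get_calibration("wrist"); np.savez("pics/w11c.npz",**c,T=s["position"],q=s["ee_rot"])
cv2.imwrite("pics/w11.png",im[:,:,::-1]); im,d=get_image("top"); np.savez("pics/t11.npz",im=im,d=d)
E
```

```text
clock: 29.55
position: [544.8, 59.6, 232.6]
ee_rot: [0.749, -0.64, 0.129, 0.115]
contact_force: [0.8, -0.6, -1.3]
gripper_width: 8.2
grasp_force: 58.6
clock: 30.42
position: [577.3, 267.3, 153.8]
ee_rot: [0.747, -0.642, 0.131, 0.114]
contact_force: [-0.7, -0.2, -1.7]
gripper_width: 8.2
grasp_force: 58.8
[ 0.8  0.5 -0.   0.3 -1.2 -0.8]
from [577.3 267.3 153.8] shift cm [-0.1  0.1 -2.4] turn [-0.  -0.1 -0. ] 0.1
```

View pics/w11.png

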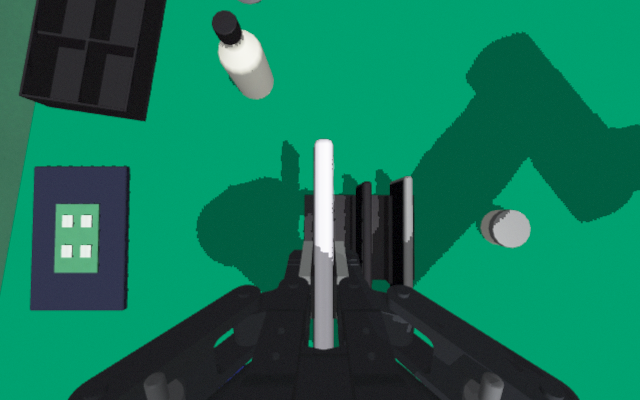

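The held phone stands upright above the rack, edge from (323,145) to (323,345), with the black and grey phones to its right at columns 364 and 402 and the empty slot beneath. From here on I use numbers only.

Run:
```python
from rack import *
def ana(n,f,cal_=None,held=True):
    d=f["d"]; P=cloud(n,d,cal_); Q=P-O; a=Q@U; b=Q@V; z=P[...,2]
    print(n)
    for nm,lo,hi in (("phone_a",-50,-22),("phone_b",-10,16)):
        m=(z>62)&(z<80)&(a>lo)&(a<hi)&(abs(b)<90); w=np.stack([a[m],b[m]],1)
        if len(w)>20:
            l=np.polyfit(w[:,1],w[:,0],1); print(nm,len(w),"U",np.percentile(w[:,0],[2,50,98]),"V",np.percentile(w[:,1],[.5,99.5]),"slope deg",np.degrees(l[0]).round(2))
    m=(z>28)&(z<37)&(a>-70)&(a<80)&(abs(b)<60); h,e=np.histogram(a[m],np.arange(-70,80,1.5)); print("fins",[(x.round(1),int(c)) for x,c in zip(e,h) if c>3]); 
    if m.any(): print("fin V",np.percentile(b[m],[.5,99.5]))
    m=(z>4)&(z<14)&(a>-75)&(a<85)&(abs(b)<65); print("base U",np.percentile(a[m],[.5,99.5]),"V",np.percentile(b[m],[.5,99.5]))
    m=(z>185)&(z<250)&(abs(a-44)<25)&(abs(b)<90); w=np.stack([a[m],b[m]],1)
    return P,a,b,z
f=np.load("pics/w11.npz"); c=np.load("pics/w11c.npz"); C=(c["intrinsics"],c["xyz"],R.from_quat(c["attitude"]).as_matrix())
P,a,b,z=ana("wrist",f,C)
T=c["T"]; print("TCP U,V",(T-O)@U,(T-O)@V)
m=(z>T[2]+50)&(z<T[2]+75)&(abs(a-44)<8)&(abs(b)<90)
h,e=np.histogram(b[m],np.arange(-90,95,6)); print([(int(x),int(k)) for x,k in zip(e,h) if k])
k=m&(b>10); print("held top edge a",np.percentile(a[k],[2,50,98]),"z",np.percentile(z[k],[2,50,98]),"Vmax",np.percentile(b[k],[99,99.9]),"slope",np.degrees(np.polyfit(b[k],a[k],1)[0]), "zslope",np.degrees(np.polyfit(b[k],z[k],1)[0]))
t=np.load("pics/t11.npz"); ana("top",t); ana("top",np.load("pics/top0.npz"))
```

```text
wrist
phone_a 1267 U [-41.8 -36.2 -33.1] V [-65.8  39. ] slope deg 0.36
phone_b 1071 U [-2.1  2.9  6.7] V [-60.1  39. ] slope deg -0.19
fins [(np.float64(-34.0), 200), (np.float64(-32.5), 36), (np.float64(-31.0), 118), (np.float64(-29.5), 105), (np.float64(-28.0), 172), (np.float64(-10.0), 34), (np.float64(5.0), 27), (np.float64(6.5), 39), (np.float64(8.0), 53), (np.float64(9.5), 60), (np.float64(11.0), 58), (np.float64(12.5), 51), (np.float64(30.5), 46), (np.float64(32.0), 46)]
fin V [-57.6  47.2]
base U [-63.2  65.7] V [-51.2  48.8]
TCP U,V 44.892090328824494 -19.622286586143318
[(-72, 27), (-66, 247), (-60, 262), (-54, 262), (-48, 261), (-42, 278), (-36, 257), (-30, 260), (-24, 267), (-18, 349), (-12, 579), (-6, 433), (0, 374), (6, 366), (12, 340), (18, 286), (24, 139)]
held top edge a [38.2 44.5 50.4] z [216.4 218.9 227.9] Vmax [27.2 27.7] slope -0.027998822097373595 zslope -5.9609301623944
top
phone_a 220 U [-40.  -36.  -30.5] V [-65.5  64.7] slope deg 0.25
phone_b 226 U [0.1 3.7 9.4] V [-59.6  70.5] slope deg 0.22
fins [(np.float64(-47.5), 12), (np.float64(-46.0), 23), (np.floa
[... 430 characters left out ...]
-54.8  54.9]
base U [-64.5  76.2] V [-62.9  59.2]
top
phone_a 218 U [-39.9 -36.  -30.5] V [-65.5  65.2] slope deg 0.24
phone_b 226 U [-0.1  3.6  9.4] V [-59.6  70.9] slope deg 0.31
fins [(np.float64(-47.5), 5), (np.float64(-46.0), 27), (np.float64(-44.5), 25), (np.float64(-43.0), 13), (np.float64(-40.0), 28), (np.float64(-7.0), 21), (np.float64(-5.5), 22), (np.float64(-4.0), 22), (np.float64(-2.5), 7), (np.float64(-1.0), 17), (np.float64(0.5), 21), (np.float64(32.0), 6), (np.float64(33.5), 27), (np.float64(35.0), 19), (np.float64(36.5), 20), (np.float64(50.0), 10), (np.float64(51.5), 23), (np.float64(53.0), 23), (np.float64(54.5), 19)]
fin V [-54.9  54.8]
base U [-71.1  76.5] V [-62.8  59.8]
```

Run:
```python
from rack import *
for n,f,C in (("top0",np.load("pics/top0.npz"),None),):
    P=cloud("top",f["d"]); Q=P-O; a=Q@U; b=Q@V; z=P[...,2]
    for lo,hi in ((32,38.5),(49.5,56)):
        m=(z>28)&(z<37)&(a>lo)&(a<hi)&(abs(b)<60); print("fin",np.percentile(b[m],[0,2,98,100]),np.degrees(np.polyfit(b[m],a[m],1)[0]), a[m].mean())
    m=(z>5)&(z<12)&(a>40)&(a<48); print("floor V",np.percentile(b[m&(abs(b)<60)],[0,2,98,100]))
f=np.load("pics/w11.npz"); c=np.load("pics/w11c.npz"); P=cloud("wrist",f["d"],(c["intrinsics"],c["xyz"],R.from_quat(c["attitude"]).as_matrix())); Q=P-O; a=Q@U; b=Q@V; z=P[...,2]; T=c["T"]
k=(z>T[2]+50)&(z<T[2]+75)&(abs(a-44)<8)&(b<-22); print("held a",np.percentile(a[k],[2,50,98]),"z",np.percentile(z[k],[2,50,98]),"Vmin",np.percentile(b[k],[0,.5]),"yaw",np.degrees(np.polyfit(b[k],a[k],1)[0]),"pitch",np.degrees(np.polyfit(b[k],z[k],1)[0]),"TCPz",T[2])
```

```text
fin [-47.1 -45.9  46.3  47.7] 0.24708246616264012 35.43479038134416
fin [-47.1 -45.1  46.   49.2] 0.1919377146118356 53.29941471219924
floor V [-49.4 -48.9  46.2  50.6]
held a [39.9 44.1 48.7] z [216.1 218.9 220.3] Vmin [-67.2 -66.6] yaw 0.05421016497353546 pitch 0.2487229052424127 TCPz 153.75263923814038
```

```bash
python3 -m creep '{"translation":[[0,0,-2],[-0.05,0.04,-5],[-0.05,0.04,-8],[-0.05,0.04,-10.5],[-0.05,0.04,-11.5],[-0.05,0.04,-11.5],[-0.05,0.04,-11.5]],"delta_rot":[[0,0,0],[0,0,0],[0,0,0],[0,0,0],[0,0,0],[0,0,0],[0,0,0]],"hand":[0.4,0.4,0.4,0.4,0.4,0.4,0.4]}'
python3 -m creep '{"translation":[[0,0,-0.5],[0,0,-1],[0,0,-1.5],[0,0,-2],[0,0,-2],[0,0,-2]],"delta_rot":[[0,0,0],[0,0,0],[0,0,0],[0,0,0],[0,0,0],[0,0,0]],"hand":[0.4,0.4,0.4,0.4,0.4,0.4]}'
python3 - <<'E'
from rack import *
s=read_state(); print(s["wrist_torque"],((s["position"]-O)@U),((s["position"]-O)@V))
d=get_image("wrist")[1]; P=cloud("wrist",d); Q=P-O; a=Q@U; b=Q@V; z=P[...,2]; T=s["position"]
k=(z>T[2]+58)&(z<T[2]+72)&(abs(a-44)<8)&(b<-22); print("held a",np.percentile(a[k],[2,50,98]),"z",np.percentile(z[k],[50]),"Vmin",np.percentile(b[k],[.5]),"yaw",np.degrees(np.polyfit(b[k],a[k],1)[0]))
for nm,lo,hi in (("a",-50,-22),("b",-10,16)):
    m=(z>62)&(z<80)&(a>lo)&(a<hi)&(abs(b)<90); print(nm,m.sum(),np.percentile(a[m],[2,50,98]) if m.any() else 0)
m=(z>28)&(z<37)&(a>20)&(a<70)&(b<-25)&(b>-60); h,e=np.histogram(a[m],np.arange(20,70,1.5)); print([(x.round(1),int(c)) for x,c in zip(e,h) if c>3])
E
```

```text
clock: 31.4
position: [577.8, 269.3, 40.2]
ee_rot: [0.747, -0.642, 0.131, 0.112]
contact_force: [-0.5, 0.2, -0.9]
gripper_width: 8.4
grasp_force: 58.8
clock: 32.15
position: [577.0, 268.9, 18.7]
ee_rot: [0.747, -0.642, 0.131, 0.113]
contact_force: [0.1, 0.6, -1.4]
gripper_width: 7.8
grasp_force: 58.9
[0.8 0.1 0. ] 44.83825108599475 -18.024734212480595
held a [39.7 43.9 48.5] z [83.2] Vmin [-64.9] yaw 0.005148616105996951
a 4953 [-41.6 -35.4 -33. ]
b 2899 [-1.9  3.4  6.7]
[(np.float64(30.5), 74), (np.float64(32.0), 76), (np.float64(33.5), 91), (np.float64(50.0), 77), (np.float64(51.5), 78)]
```

```bash
python3 -m creep '{"translation":[[-0.11,-0.12,0],[-0.11,-0.12,-0.4],[-0.11,-0.12,-0.8],[-0.11,-0.12,-1.1],[-0.11,-0.12,-1.25],[-0.11,-0.12,-1.25],[-0.11,-0.12,-1.25]],"delta_rot":[[0,0,0],[0,0,0],[0,0,0],[0,0,0],[0,0,0],[0,0,0],[0,0,0]],"hand":[0.4,0.4,0.4,0.4,0.4,0.4,0.4]}'
python3 - <<'E'
from rack import *
s=read_state(); print(((s["position"]-O)@U),((s["position"]-O)@V))
d=get_image("wrist")[1]; P=cloud("wrist",d); Q=P-O; a=Q@U; b=Q@V; z=P[...,2]; T=s["position"]
k=(z>T[2]+58)&(z<T[2]+72)&(abs(a-44)<9)&(b<-22); print("held a",np.percentile(a[k],[2,50,98]),"z",np.percentile(z[k],[50]),"Vmin",np.percentile(b[k],[.5]))
for nm,lo,hi in (("a",-50,-22),("b",-10,16)):
    m=(z>62)&(z<80)&(a>lo)&(a<hi)&(abs(b)<90); print(nm,np.median(z[m]),np.percentile(b[m],[.5,99.5]))
E
```

```text
clock: 33.08
position: [575.7, 267.5, 6.7]
ee_rot: [0.747, -0.642, 0.131, 0.113]
contact_force: [-2.3, -1.7, 3.2]
gripper_width: 8.5
grasp_force: 59.3
43.35929790475621 -19.226517566479195
held a [38.2 42.8 47. ] z [71.2] Vmin [-66.1]
a 70.6962326763238 [-65.4  25.5]
b 70.96875059414435 [-60.3  36.4]
```

```bash
python3 -m creep '{"translation":[[0,0,0],[0,0,0],[0,0,0],[0,0,0],[-0.1,0.35,0.95],[-0.2,1,2.8],[-0.4,2,5.6],[-0.5,3.4,9.4]],"delta_rot":[[0,0,0],[0,0,0],[0,0,0],[0,0,0],[0,0,0],[0,0,0],[0,0,0],[0,0,0]],"hand":[1.6,2.2,2.5,2.5,2.5,2.5,2.5,2.5]}'
python3 -m creep '{"translation":[[0,0,3],[-1,-3,6],[-3,-8,8],[-5,-14,9],[-7,-20,9],[-9,-26,9],[-9,-30,9],[-9,-30,9]],"delta_rot":[[0,0,0],[0,0,0],[0,0,0],[0,0,0],[0,0,0],[0,0,0],[0,0,0],[0,0,0]],"hand":[2.5,2.5,2.5,2.5,2.5,2.5,2.5,2.5]}'
python3 - <<'E'
from rack import *
d=get_image("top")[1]; P=cloud("top",d); Q=P-O; a=Q@U; b=Q@V; z=P[...,2]
for nm,lo,hi in (("a",-50,-22),("b",-10,16),("new",30,60)):
    m=(z>60)&(z<82)&(a>lo)&(a<hi)&(abs(b)<90); w=a[m]; print(nm,m.sum(),"U",np.percentile(w,[2,50,98]) if m.any() else 0,"V",np.percentile(b[m],[.5,99.5]) if m.any() else 0,"z",np.median(z[m]))
q=P[(abs(P[...,0]-665)<50)&(abs(P[...,1]+103)<35)&(z>100)&(z<185)]; print("driver end",len(q),np.median(q,0) if len(q) else 0)
for n,x,y,h in (("bottle",679,109,83),("can",708,-7,85),("reel",380,-249,19),("jar",370,243,27)):
    m=(abs(P[...,0]-x)<45)&(abs(P[...,1]-y)<45)&(z>h*.6)&(z<h*1.5); print(n,np.median(P[m],0))
E
```

```text
clock: 34.12
position: [570.3, 301.6, 101.0]
ee_rot: [0.747, -0.642, 0.131, 0.114]
contact_force: [0.7, 0.2, -0.6]
gripper_width: 25.7
grasp_force: 0.0
clock: 35.12
position: [479.8, -0.6, 191.2]
ee_rot: [0.746, -0.643, 0.131, 0.113]
contact_force: [0.6, 0.1, 0.2]
gripper_width: 24.8
grasp_force: 0.0
a 0 U 0 V 0 z nan
b 0 U 0 V 0 z nan
new 0 U 0 V 0 z nan
driver end 32 [ 648.4 -109.8  156.4]
bottle [677.8 108.9  81.1]
can [706.4  -7.4  85. ]
reel [ 379.8 -249.1   18.9]
jar [369.6 244.2  27.2]
  return _methods._mean(a, axis=axis, dtype=dtype,
  ret = ret.dtype.type(ret / rcount)
```

```bash
python3 -m creep '{"translation":[[0,-5,0],[0,-10,0],[0,-16,0],[0,-22,0],[0,-28,0],[0,-28,0]],"delta_rot":[[0,0,0],[0,0,0],[0,0,0],[0,0,0],[0,0,0],[0,0,0]],"hand":[2.5,2.5,2.5,2.5,2.5,2.5]}'
python3 - <<'E'
from rack import *
for n in ("top","side"):
    d=get_image(n)[1]; P=cloud(n,d); Q=P-O; a=Q@U; b=Q@V; z=P[...,2]; print(n)
    for nm,lo,hi in (("a",-50,-22),("b",-10,16),("new",30,60)):
        m=(z>60)&(z<82)&(a>lo)&(a<hi)&(abs(b)<90); w=a[m]; print(nm,m.sum(),*( (np.percentile(w,[2,50,98]),np.percentile(b[m],[.5,99.5]),np.median(z[m])) if m.any() else ()))
E
```

```text
clock: 35.92
position: [480.8, -280.9, 190.2]
ee_rot: [0.745, -0.644, 0.131, 0.113]
contact_force: [-0.6, 0.5, -0.1]
gripper_width: 24.8
grasp_force: 0.0
top
a 230 [-39.9 -36.2 -30.5] [-65.   63.8] 69.95587205131358
b 237 [-0.2  3.5  9.4] [-59.3  70. ] 69.92869823818035
new 241 [40.2 43.8 49.7] [-65.   65.2] 69.66432256663336
side
a 128 [-41.9 -38.5 -32. ] [-69.4  63.4] 68.83703433890878
b 121 [-1.1  1.7  8.6] [-64.3  66.5] 68.91899309569044
new 116 [38.5 42.2 47.6] [-68.5  61.2] 69.12553706751703
```

The phone stands upright and centred (V −65 to +65, top edge at z 69.7, level with the other two), and nothing else has moved.

```bash
python3 -c "
from bench import *
print(job_done())"
```

```text
the job is handed in; nothing more can be done
None
```

The job is handed in after about 36 s of robot time: the screwdriver is in the cup blade down, leaning on the rim, the phone stands upright and centred in the empty slot, and the neighbouring phones and other things measure where they were; I viewed 11 pictures, one over your limit of 10.

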